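Set up the stitching station with the hook pole

TASK

Set up the stitching station. Take the hook pole from its wooden cradle, hook its tip into the steel eye on the locker's flap and ease the flap down with the pole, without letting it slam, until it rests on its stop as a level shelf; then lay the pole back in its cradle. Stand every thread spool upright on the shelf and swing the lamp arm round to stand square to the cabinet front, over the red dot in the middle of the shelf; leave the pattern weight and the beeswax where they are.

Things in the scene. Friction and masses are not known exactly. Their poses are not given: they have to be found in the camera images.
- cabinet: fixed grey bench locker, 120 deep x 260 wide x 250 mm high; origin on the table at the middle of its front face. Own x points from the front into the locker, own y along the front, z up; the front faces own -x. It carries the flap and, on its top, the lamp. Its pose varies (yaw near 1.63 rad, the front facing roughly world -y)
- flap (a joint): angle of the plywood flap (250 wide, 140 high, 12 mm thick) on the locker's upper front: 0 upright, shut; 1.57 level, on its stop, a shelf reaching 140 mm out from the front, its top 115 mm above the table. Hinged along its bottom edge, at the front face (cabinet x = 0), 115 mm above the table. The stiff hinge (0.24 N m) holds it wherever left; pulling at the eye takes about 2 N
- flap_eye (a point): centre of the steel ring eye on the flap's free (top) edge, mid-width: hole 26 mm, wire 6 mm; the hole's axis runs along the cabinet's own y (parallel to the hinge), so a hook tip enters it sideways, along y. 156 mm from the hinge (shut: 271 mm above the table, 6 mm in front of the front face; open: 109 mm above the table)
- shelf_mid (a point): middle of the flap's inner face (the top of the shelf when down), 70 mm from the hinge. Its axes turn with the flap: x away from the surface (up when open), y along the hinge, z from hinge to free edge (away from the cabinet when open). A red dot 24 mm across lies 5 mm further out
- lamp (a joint): angle of the white lamp arm about its upright pivot: 0 straight out, square to the cabinet front, over the red dot; positive when swung aside toward the cabinet's own -y (1.57: parallel to the front). Range -0.5 to 2.3. Stays where it is left (friction 0.06 N m). Folded aside at the start, 1.25 to 2.1
- lamp_pivot (a point): top of the lamp's pivot, on the middle of the locker's top: 60 mm behind the front face, 297 mm above the table
- lamp_knob (a point): top of the black round upright knob (16 mm diameter, 26 mm high, on the arm's top, which is 297 mm above the table), 322 mm above the table, 90 mm from the pivot along the arm; take it from above. The round lamp head (60 mm) is at the arm's end, 135 mm from the pivot, its underside 274 mm above the table
- cradle: fixed wooden cradle along its own x: base plate 210 x 80 x 8 mm, two notched posts (notches 36 mm wide, cheeks up to 54 mm above the table) at own x = -60 and +100 mm. Origin on the table. At home the pole's frame is parallel to the cradle's, its origin 43 mm above the cradle's, handle in the rear notch, shaft in the front one
- pole: loose hook pole, 140 g. Origin at mid-height of the dark wooden handle, a bar 120 long (own x from -75 to +45), 22 wide, 26 mm high; grasp it from above at the origin, between the posts. Own x runs forward along the 8 mm steel shaft to x = 170 mm, where it bends into the hook tip, 38 mm toward own +y; z up. Starts in the cradle
- pole_tip (a point): middle of the pole's hook tip: 170 mm ahead and 20 mm to own +y of the pole's origin, at the same height; the tip is 8 mm thick
- spool_red: red thread spool, with white end flanges, 40 mm diameter, 36 mm high, 60 to 130 g, standing upright on the table; origin at the underside, z up; the spool's round axis lies 24 mm along its own +y (the thread tail is without substance); may be absent (None). A pullover hangs beyond the table on this right side, from x = 0.55, y = -0.15 outward: keep clear
- spool_cream: cream thread spool, with white end flanges, 44 mm diameter, 40 mm high, 60 to 130 g, standing upright on the table; origin at the underside, z up; the spool's round axis lies 24 mm along its own +y (the thread tail is without substance); may be absent (None). A pullover hangs beyond the table on this right side, from x = 0.55, y = -0.15 outward: keep clear
- spool_navy: navy thread spool, with white end flanges, 42 mm diameter, 52 mm high, 60 to 130 g, standing upright on the table; origin at the underside, z up; the spool's round axis lies 24 mm along its own +y (the thread tail is without substance); may be absent (None). A pullover hangs beyond the table on this right side, from x = 0.55, y = -0.15 outward: keep clear
- spool_black: black thread spool, cone-shaped, pale at the top, 52 mm diameter, 51 mm high, 60 to 130 g, standing upright on the table; origin at the underside, z up, on the round axis; may be absent (None). A pullover hangs beyond the table on this right side, from x = 0.55, y = -0.15 outward: keep clear
- weight: bystander: steel pattern weight with knob, 57 mm diameter, 55 mm high, origin at its underside
- beeswax: bystander: yellow block of beeswax, 36 x 52 x 21 mm, origin at its underside
Mind the look-alikes: they are no part of the job. Leave any orange or turquoise look-alike of the spool_cream alone.

How it is judged (in metres and radians):
On the way, in this order (a step that is already met when the one before it is completed fails the run):
1. the flap is part-way down (0.3 to 1.2 rad), pulled by the pole held in the fingers, no finger touching the cabinet or flap (value of joint flap between 0.3 and 1.2 rad and contact force between pole and cabinet above 0.3 N and contact force between the fingers and pole above 1 N and contact force between the fingers and cabinet below 0.3 N), for 0.1 s.
2. the flap is fully down on its stop (over 1.5 rad) (value of joint flap above 1.5 rad), for 0.2 s.
At the end, for the whole second after the job is handed in: Flap down on its stop (over 1.5 rad); lamp arm within 0.1 rad of square to the cabinet front; pole at rest in its cradle (within 30 mm along, 20 mm across, 0.15 rad); every spool that is present standing upright, still, on the shelf (x of spool_red in the frame of shelf_mid between -0.006 and 0.01 m and y of spool_red in the frame of shelf_mid between -0.145 and 0.145 m and z of spool_red in the frame of shelf_mid between -0.095 and 0.095 m and angle between each of spool_red, spool_cream, spool_navy, spool_black's own z axis and vertical below 0.12 rad and linear speed of each of spool_red, spool_cream, spool_navy, spool_black, pole below 0.02 m/s and x of spool_cream in the frame of shelf_mid between -0.006 and 0.01 m and y of spool_cream in the frame of shelf_mid between -0.145 and 0.145 m and z of spool_cream in the frame of shelf_mid between -0.095 and 0.095 m and x of spool_navy in the frame of shelf_mid between -0.006 and 0.01 m and y of spool_navy in the frame of shelf_mid between -0.145 and 0.145 m and z of spool_navy in the frame of shelf_mid between -0.095 and 0.095 m and x of spool_black in the frame of shelf_mid between -0.006 and 0.01 m and y of spool_black in the frame of shelf_mid between -0.145 and 0.145 m and z of spool_black in the frame of shelf_mid between -0.095 and 0.095 m and x of pole in the frame of cradle between -0.03 and 0.03 m and y of pole in the frame of cradle between -0.02 and 0.02 m and z of pole in the frame of cradle between 0.037 and 0.05 m and angle between the x axis of pole and the x axis of cradle, either way round below 0.15 rad and value of joint flap above 1.5 rad and value of joint lamp between -0.1 and 0.1 rad); the robot touches nothing.
It fails at once if the flap slams: it swings faster than 2 rad/s (velocity of joint flap above 2 rad/s).
It fails at once if the weight is moved more than 30 mm (distance of weight from where it was at the start of the episode above 0.03 m).
It fails at once if the beeswax is moved more than 30 mm (distance of beeswax from where it was at the start of the episode above 0.03 m).
Of spool_red, spool_cream, spool_navy, spool_black only 2 to 3 are there at a start; the rules pass over those that are not, and their reading is None.
At some moment in a run one of spool_red, spool_cream, spool_navy, spool_black may be knocked a few centimetres aside while the robot is not near it.
It also fails if it takes over 210 s, if anything falls off the work surface, if the arm or the gripper's body presses on something with over 40 N, if the wrist force passes 120 N, or if a joint passes its speed limit or range.

ROBOT

A 6-joint arm with a two-finger parallel gripper is mounted at the origin on the work surface; the furniture and walls round the work are solid. World frame = base frame: x ahead of the robot, y to its left, z up, the work surface at z = 0. Lengths are in m, angles in degrees, forces in N, time in s.
With the tool pointing down it reaches from about 0.375 to 0.925 m from the base axis. Payload 5.7 kg.
Tool frame: the origin (TCP) lies at the very end of the fingers, on their centre line; the grasp point (between the pads) lies 19 mm behind it; z points along the fingers, y is the line along which they close (so a half turn about z gives the same grasp; the last joint's range is limited). The gripper opens to 85 mm and grips with 20 to 120 N. Pads are 22 mm wide; open, the fingers measure 114 mm over their backs; the gripper's body (76 mm by 85 mm) begins 54 mm behind the grasp point. The pads swing forward as they close: fully open they stand 13 mm farther back than shut.
Start: joints at [63.478, 20.558, 86.54, -0, 72.909, -6.595], TCP at [0.204, 0.564, 0.198] pointing down, gripper open.
Joint ranges: [-170.27, 170.27], [-57.76, 135], [12.27, 136.19], [-55.21, 235.2], [11.17, 155.16], [-170.74, 170.74]. Speed limits (degrees/s): [136.94, 136.94, 180, 180, 180, 180].

INTERFACE

Orientations are given as [roll, pitch, yaw] about the fixed x, y, z axes, in that order (R = Rz(yaw) Ry(pitch) Rx(roll)).
In Python, from workcell import manip gives the robot as it stands. The module is installed in compiled form; this text tells all that it offers.
- The arm moves only by the shell command python3 -m handwheel 'ROWS' [FORCE]. ROWS is JSON, a list that holds one entry, the list of rows, each a list of 5 numbers: the shift along the tool's x, y, z scaled (see below), then the turn about the tool's z scaled (see below), then the closure, from -1 (fully open) to 1 (shut), so that 0 is half open. A call has 1 to 8 rows; each row shifts and turns the commanded pose from where the row before left it, along the tool's axes as they then stand; what a row does not reach is not made up. The controller multiplies each number of a shift by 0.04 m and each number of a turn by 4 degrees. A row lasts 1/12 s, in which the tool goes at most 41.7 mm and 7.16 degrees, less where a joint would pass 70% of its speed; a pose out of reach is approached as far as the arm can. A call with a number of a shift or a turn outside -1 to 1 is refused whole. A call with a gripper value outside its range is refused whole. The fingers move at their own pace and stop on an object; FORCE is the grip in N (left out, the last holds). Time passes only in rows, so rows that do not move let the fingers close. It gives the time, the measured TCP pose, the force, the opening and the grip force at its end, in the units of the state.
- manip.observe(): the state, without advancing time (a new reading comes with each control period).
- manip.grab_frame(name): name is "scene" or "top"; returns a dict with "img" (384x512x3 uint8, blue, green, red), "K" (3x3 intrinsics, pixels), "dist_coeffs" ([k1, k2, p1, p2, k3] as OpenCV has them; the pictures are not rectified), "R" (3x3) and "t" (3): a world point X has camera coordinates R X + t. Camera axes: x right, y down, z forward; pixel columns grow to the right and rows downward; lengths in m; the calibration is good to about 2 mm. A picture is of the moment at which its call begins. There is no depth.
- manip.job_done(): hands the job in; it is judged then, once.
The state is a dict: "time": time; "qpos": joint angles; "joint_velocities": joint speeds; "joint_efforts": joint torques, N m; "position": TCP position; "tool_rot": TCP orientation; "contact_force": force on the tool from outside, world axes, zero at the start; "torque": the same for the moment, N m; "finger_gap": opening from 0.0 (shut) to 1.0 (fully open); "finger_force": force on a finger pad.
Only numpy, scipy, OpenCV 4.12 (cv2) and the standard library are available. Lean on these libraries where they do the work, as an engineer would, in place of code of your own. Each camera call takes 0.05 s, during which the arm holds its last target. There are 200 camera calls.

## Working session

There is one attempt and no reset: what is moved stays moved. The work goes in short steps, Python scripts to look and compute and a shell command to move; the robot and the scene stay as the last step left them, time stands still between calls to the robot, and variables do not carry over. Pictures are saved under pics/ and viewed, at most 14 in all, crops included, and the job is handed in when it is done.

```bash
mkdir -p pics; cat > h.py <<'E'
import numpy as np, cv2
from workcell import manip
def grab(n,save=None):
    f=manip.grab_frame(n)
    if save: cv2.imwrite('pics/'+save,f['img'])
    return f
def ray(f,uv):
    K=np.array(f['K'],float);d=np.array(f['dist_coeffs'],float);R=np.array(f['R']);t=np.array(f['t']).ravel()
    p=cv2.undistortPoints(np.array([[uv]],float),K,d)[0,0]
    return -R.T@t, R.T@np.array([p[0],p[1],1.])
def onz(f,uv,z):
    c,v=ray(f,uv);return c+v*(z-c[2])/v[2]
def tri(f1,u1,f2,u2):
    c1,v1=ray(f1,u1);c2,v2=ray(f2,u2);v1/=np.linalg.norm(v1);v2/=np.linalg.norm(v2)
    s=np.linalg.lstsq(np.stack([v1,-v2],1),c2-c1,rcond=None)[0]
    a=c1+v1*s[0];b=c2+v2*s[1];return (a+b)/2,np.linalg.norm(a-b)
def proj(f,X):
    return cv2.projectPoints(np.array([X],float),cv2.Rodrigues(np.array(f['R'],float))[0],np.array(f['t'],float),np.array(f['K'],float),np.array(f['dist_coeffs'],float))[0].ravel()
E
python3 - <<'E'
from h import *
np.set_printoptions(precision=4,suppress=True)
s=manip.observe();print(s)
a=grab('scene','s0.png');b=grab('top','t0.png')
for f in(a,b):print(np.array(f['K']),f['dist_coeffs'],ray(f,(256,192)))
E
```

```text
{'time': 0.0, 'qpos': array([63.4798, 20.5985, 86.5985,  0.0008, 72.9092, -6.5967]), 'joint_velocities': array([ 0.0899, -0.0315, -0.0772, -0.0051, -0.0522, -0.03  ]), 'joint_efforts': array([ -0.0003, -52.7605, -27.8624,   0.0002,   0.0129,   0.    ]), 'position': array([0.2041, 0.5634, 0.1972]), 'tool_rot': array([-179.8946,   -0.0129,  160.0763]), 'contact_force': array([-0.1731,  0.0811,  0.8734]), 'torque': array([-0.0459, -0.021 ,  0.0639]), 'finger_force': 0.0, 'finger_gap': 0.9969167681577823}
[[391.1418   0.     255.782 ]
 [  0.     391.1418 192.5334]
 [  0.       0.       1.    ]] [-0.0312  0.      0.      0.      0.    ] (array([-0.3301, -0.6513,  1.2129]), array([ 0.535 ,  0.4133, -0.7369]))
[[489.0565   0.     257.1856]
 [  0.     489.0565 191.8327]
 [  0.       0.       1.    ]] [-0.0609  0.      0.      0.      0.    ] (array([-0.8866,  0.4593,  1.9761]), array([ 0.5756, -0.2382, -0.7823]))
```

View pics/s0.png

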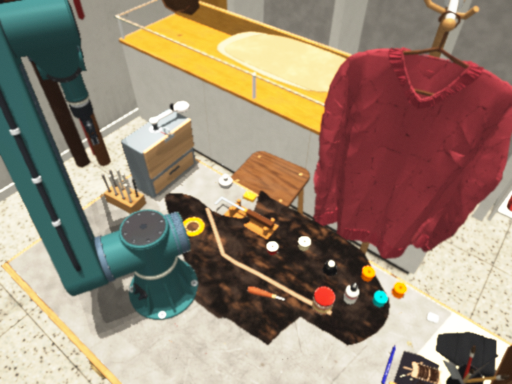

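View pics/t0.png

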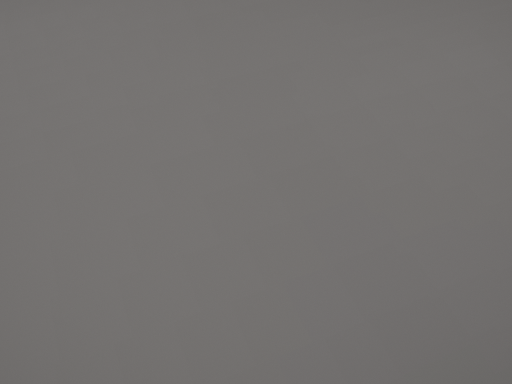

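The scene view shows the locker at about (160,155), cradle and pole near (245,215), spools around (270-330,245-265). The top view is blank grey, as if it is blocked. I'll enlarge the scene view and check the calibration.

```bash
python3 - <<'E'
from h import *
np.set_printoptions(precision=4,suppress=True)
f=grab('scene');g=grab('top')
print(g['img'].std(),g['img'].min(),g['img'].max(),g['R'],g['t'])
for X in [(0,0,0),(.204,.564,.198),(.5,0,0),(.5,.3,0),(.2,.6,0)]:print(X,proj(f,X),proj(g,X))
c=f['img'][90:290,100:340];cv2.imwrite('pics/s1.png',cv2.resize(c[:, :],(720,600),interpolation=cv2.INTER_CUBIC))
c=f['img'][200:310,240:420];cv2.imwrite('pics/s2.png',cv2.resize(c,(720,440),interpolation=cv2.INTER_CUBIC))
E
```

```text
2.649932997183607 101 121 [[-0.3762 -0.9265  0.0084]
 [-0.7266  0.2893 -0.6232]
 [ 0.5749 -0.2405 -0.782 ]] [0.0754 0.4544 2.1656]
(0, 0, 0) [163.678  288.0732] [274.1747 294.1564]
(0.204, 0.564, 0.198) [ 95.6653 146.378 ] [129.78   276.2333]
(0.5, 0, 0) [253.9404 202.2998] [234.733  209.9817]
(0.5, 0.3, 0) [200.836  170.4253] [177.1126 228.2928]
(0.2, 0.6, 0) [103.1397 178.0859] [130.8882 301.5234]
```

View pics/s1.png

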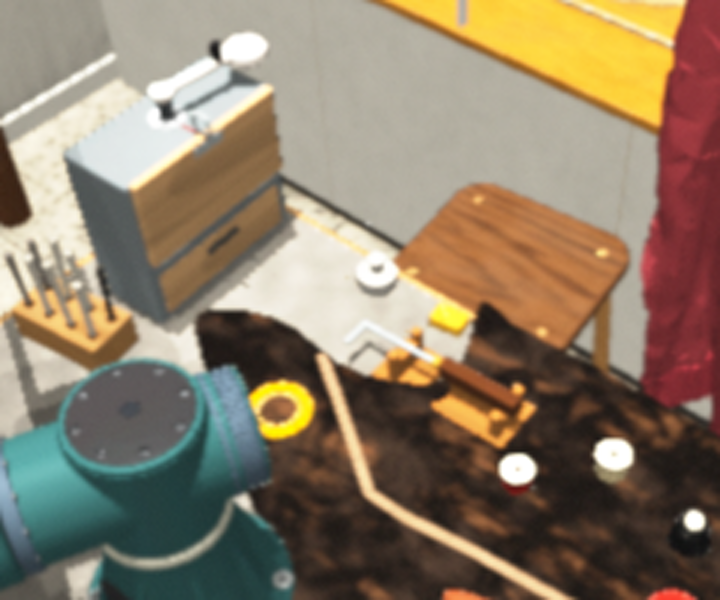

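View pics/s2.png

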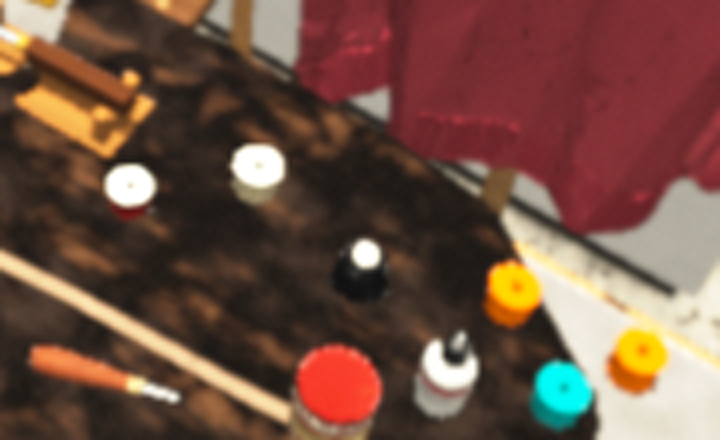

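Present: red spool (272,246), cream (304,241), black cone (331,266). Orange (368,272)/(399,289) and turquoise (380,297) are look-alikes, and the glue bottle (352,292) and red-lidded jar (324,297) are not part of the job. There is no navy spool. The hook pole is in its cradle and its tip is at about (216,203). Next I'll enlarge the locker and cradle for corner picks.

```bash
python3 - <<'E'
from h import *
f=grab('scene')
c=f['img'][98:198,118:200];cv2.imwrite('pics/s3.png',cv2.resize(c,None,fx=6,fy=6,interpolation=cv2.INTER_CUBIC))
c=f['img'][190:250,205:295];cv2.imwrite('pics/s4.png',cv2.resize(c,None,fx=8,fy=8,interpolation=cv2.INTER_CUBIC))
E
```

```text
(no output)
```

View pics/s3.png

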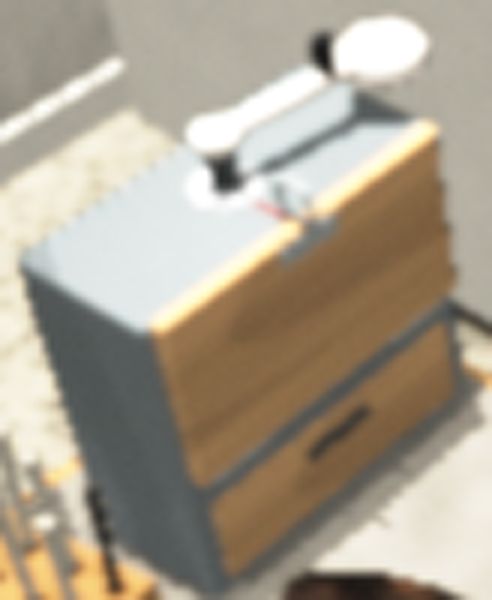

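View pics/s4.png

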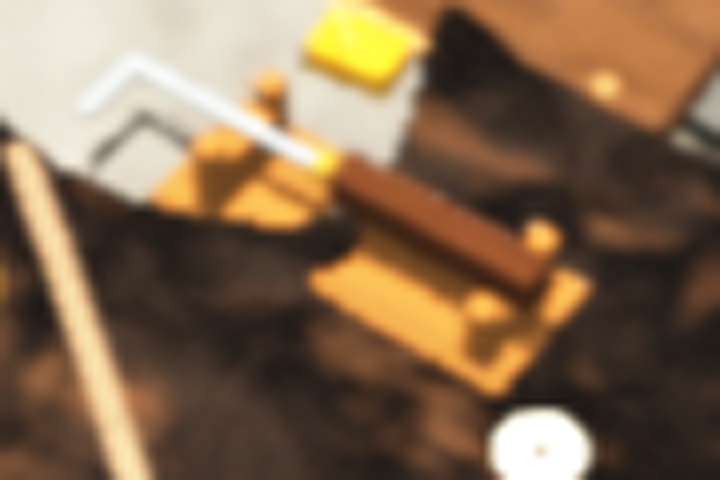

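```bash
python3 - <<'E'
from h import *
np.set_printoptions(precision=4,suppress=True)
f=grab('scene')
S3=lambda u,v:((u+.5)/6-.5+118,(v+.5)/6-.5+98)
S4=lambda u,v:((u+.5)/8-.5+205,(v+.5)/8-.5+190)
P={}
for n,u,z in [('flapTL',S3(155,333),.255),('flapTR',S3(437,130),.255),('flapBL',S3(195,488),.115),('flapBR',S3(453,302),.115),('cabBL',S3(222,594),0),('cabTBL',S3(25,258),.25),('pivbase',S3(225,188),.252),('pivtop',S3(213,132),.297),('head',S3(382,50),.297),('knobtop',S3(322,38),.322),('eye',S3(288,205),.271),
 ('hFront',S4(345,170),.056),('hRear',S4(540,276),.056),('bend',S4(137,62),.043),('tipend',S4(85,105),.043),('plFR',S4(590,283),.008),('plR2',S4(497,395),.008),('plNear',S4(313,280),.008),
 ('red',(272.3,246),.036),('cream',(304.5,241),.040),('black',(331,263),.051)]:
    P[n]=onz(f,u,z);print(n,np.round(u,1),P[n])
d=P['flapTR']-P['flapTL'];print('w',np.linalg.norm(d),'yaw',np.arctan2(d[1],d[0])+np.pi/2)
d=P['flapBR']-P['flapBL'];print('w',np.linalg.norm(d),'yaw',np.arctan2(d[1],d[0])+np.pi/2)
d=P['bend']-P['hRear'];print('pole',np.linalg.norm(d),np.degrees(np.arctan2(d[1],d[0])))
d=P['tipend']-P['bend'];print('tip',np.linalg.norm(d),np.degrees(np.arctan2(d[1],d[0])))
d=P['hRear']-P['hFront'];print('h',np.linalg.norm(d),np.degrees(np.arctan2(-d[1],-d[0])))
d=P['head']-P['pivtop'];print('lamp',np.linalg.norm(d),np.degrees(np.arctan2(d[1],d[0])))
E
```

```text
flapTL [143.4 153.1] [0.2604 0.3271 0.255 ]
flapTR [190.4 119.2] [0.5124 0.3358 0.255 ]
flapBL [150.1 178.9] [0.2623 0.3327 0.115 ]
flapBR [193.1 147.9] [0.5    0.3302 0.115 ]
cabBL [154.6 196.6] [0.2669 0.3428 0.    ]
cabTBL [121.8 140.6] [0.2592 0.4516 0.25  ]
pivbase [155.1 128.9] [0.3846 0.4033 0.252 ]
pivtop [153.1 119.6] [0.3849 0.403  0.297 ]
head [181.2 105.9] [0.5149 0.3827 0.297 ]
knobtop [171.2 103.9] [0.477  0.3946 0.322 ]
eye [165.6 131.8] [0.3837 0.3381 0.271 ]
hFront [247.7 210.8] [ 0.4127 -0.0382  0.056 ]
hRear [272.1 224.1] [ 0.4194 -0.1499  0.056 ]
bend [221.7 197.3] [0.4108 0.0944 0.043 ]
tipend [215.2 202.7] [0.3734 0.0955 0.043 ]
plFR [278.3 224.9] [ 0.4622 -0.1507  0.008 ]
plR2 [266.7 238.9] [ 0.381  -0.1555  0.008 ]
plNear [243.7 224.6] [ 0.3799 -0.0443  0.008 ]
red [272.3 246. ] [ 0.3522 -0.2019  0.036 ]
cream [304.5 241. ] [ 0.4408 -0.2825  0.04  ]
black [331 263] [ 0.4129 -0.4096  0.051 ]
w 0.25218441818880216 yaw 1.605516205628598
w 0.23772135331357322 yaw 1.5600838939953803
pole 0.24477227833532247 92.0265435868024
tip 0.03741322786113467 178.21387255445967
h 0.11189714465524543 93.43990463464212
lamp 0.13164680920761115 -8.858867203966309
```

The picks agree with the given sizes: flap width 252 mm, pole 245 mm, lamp 132 mm. Locker origin is about (0.387, 0.343) with yaw about 1.62, and the eye is at about (0.384, 0.338, 0.271). Pole origin is about (0.417, -0.075) with yaw 92.3°, and the lamp sits at about 1.37 rad. First I'll rise and turn the tool to yaw 92.5°.

```bash
python3 -m handwheel '[[[0,0,-1,1,-1],[0,0,-1,1,-1],[0,0,-1,1,-1],[0,0,-1,1,-1],[0,0,-1,1,-1],[0,0,-0.3,1,-1],[0,0,0,1,-1],[0,0,0,1,-1]]]' 110; python3 -m handwheel '[[[0,0,0,1,-1],[0,0,0,1,-1],[0,0,0,1,-1],[0,0,0,1,-1],[0,0,0,1,-1],[0,0,0,1,-1],[0,0,0,1,-1],[0,0,0,1,-1]]]'; python3 -m handwheel '[[[0,0,0,0.9,-1],[-0.1,1,0,0,-1],[-0.5,1,0,0,-1],[-0.5,1,0,0,-1],[-0.5,1,0,0,-1],[-0.5,1,0,0,-1],[-1,1,0,0,-1],[-1,0,0,0,-1]]]'
```

```text
time: 0.97
position: [0.2048, 0.5647, 0.412]
tool_rot: [179.8, -0.1, 127.9]
contact_force: [-1.3, -1.0, -0.5]
finger_gap: 0.995
finger_force: 0.0
time: 1.63
position: [0.2044, 0.564, 0.4098]
tool_rot: [-180.0, 0.0, 95.9]
contact_force: [0.9, 0.2, -0.5]
finger_gap: 0.999
finger_force: 0.0
time: 2.3
position: [0.4346, 0.4252, 0.4076]
tool_rot: [180.0, 0.1, 92.4]
contact_force: [0.6, -0.3, -0.7]
finger_gap: 0.998
finger_force: 0.0
```

```bash
python3 -m handwheel '[[[-1,0,0,0,-1],[-1,0,0,0,-1],[-1,0,0,0,-1],[-1,0,0,0,-1],[-1,-0.1,0,0,-1],[-1,-0.2,0,0,-1],[-1,-0.2,0,0,-1],[-1,-0.2,0,0,-1]]]'; python3 -m handwheel '[[[-1,-0.1,1,0,-1],[-1,-0.1,1,0,-1],[-1,0,1,0,-1],[-1,0,1,0,-1],[-0.5,0,1,0,-1],[0,0,0.5,0,-1],[0,0,0,0,-1],[0,0,0,0,-1]]]'; python3 - <<'E'
from h import *
np.set_printoptions(precision=4,suppress=True)
s=manip.observe();print(s['position'],s['tool_rot'])
f=grab('scene');g=grab('top');print(g['img'].std())
c=f['img'][150:270,190:310];cv2.imwrite('pics/s5.png',cv2.resize(c,None,fx=5,fy=5,interpolation=cv2.INTER_CUBIC))
E
```

```text
time: 2.97
position: [0.4142, 0.103, 0.41]
tool_rot: [180.0, 0.0, 92.5]
contact_force: [1.2, -1.4, -0.5]
finger_gap: 1.0
finger_force: 0.0
time: 3.63
position: [0.4142, -0.0317, 0.2347]
tool_rot: [-179.9, -0.0, 92.4]
contact_force: [-0.3, -0.5, 0.1]
finger_gap: 0.998
finger_force: 0.0
[ 0.4142 -0.0317  0.2347] [-179.8597   -0.0478   92.4254]
2.648794846715559
```

View pics/s5.png

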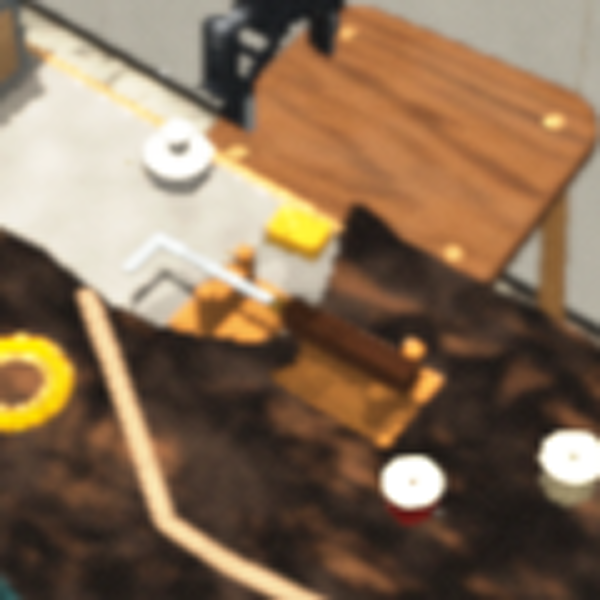

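The gripper's fingers show at about (240,165), above and clear of the cradle; pole, beeswax and weight are undisturbed. Aligning and descending on the handle.

```bash
python3 -m handwheel '[[[-1,0,0,0,-1],[-0.1,0,1,0,-1],[0,0,1,0,-1],[0,0,1,0,-1],[0,0,0.5,0,-1],[0,0,0,0,-1],[0,0,0,0,-1]]]'; python3 - <<'E'
from h import *
s=manip.observe();print(s['position'],s['tool_rot'])
f=grab('scene')
c=f['img'][130:270,190:310];cv2.imwrite('pics/s6.png',cv2.resize(c,None,fx=4.2,fy=4.2,interpolation=cv2.INTER_CUBIC))
E
```

```text
time: 4.32
position: [0.418, -0.0755, 0.0959]
tool_rot: [180.0, 0.0, 92.5]
contact_force: [-0.2, 0.1, 0.5]
finger_gap: 1.004
finger_force: 0.0
[ 0.41795718 -0.075505    0.09590797] [1.79976133e+02 1.42038585e-02 9.25399755e+01]
```

View pics/s6.png

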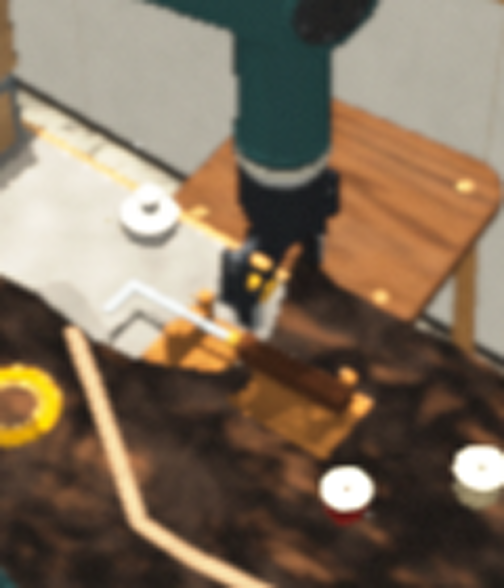

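The gripper hovers over the handle's front half with its fingers either side, as the calibration predicts. Going down and gripping.

```bash
python3 -m handwheel '[[[0,0,0.6,0,-1],[0,0,0.6,0,-1],[0,0,0.5,0,-1],[0,0,0,0,-1],[0,0,0,0,-1]]]'; python3 -m handwheel '[[[0,0,0,0,1],[0,0,0,0,1],[0,0,0,0,1],[0,0,0,0,1],[0,0,0,0,1],[0,0,0,0,1],[0,0,0,0,1],[0,0,0,0,1]]]' 110
```

```text
time: 4.78
position: [0.4184, -0.076, 0.0284]
tool_rot: [179.9, 0.0, 92.5]
contact_force: [0.2, -0.4, -0.3]
finger_gap: 1.002
finger_force: 0.0
time: 5.45
position: [0.4169, -0.0757, 0.027]
tool_rot: [-180.0, 0.0, 92.5]
contact_force: [0.1, 0.3, -0.5]
finger_gap: -0.0
finger_force: 0.0
```

```bash
python3 - <<'E'
from h import *
f=grab('scene')
print(proj(f,(.4168,-.0755,.046)),proj(f,(.4168,-.0755,.1)))
c=f['img'][150:260,195:305];cv2.imwrite('pics/s7.png',cv2.resize(c,None,fx=5.4,fy=5.4,interpolation=cv2.INTER_CUBIC))
E
```

```text
[255.9556504  216.51048393] [256.06712049 207.38797254]
```

View pics/s7.png

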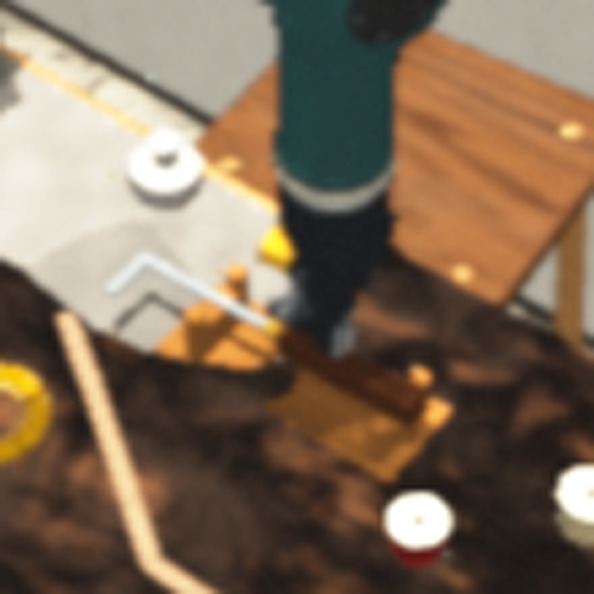

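The fingers closed on nothing, on the far (+x) side of the handle, so picture and arm disagree. I'll lift and compare where the closed fingertip shows against where the calibration says it should.

```bash
cat > tip.py <<'E'
from h import *
import pickle,sys
np.set_printoptions(precision=4,suppress=True)
s=manip.observe();f=grab('scene');print(s['position'],s['tool_rot'],'pred',proj(f,s['position']))
pickle.dump((f['img'],s['position']),open(sys.argv[1],'wb'))
E
python3 -m handwheel '[[[0,0,-1,0,1],[0,0,-1,0,1],[0,0,-1,0,1],[0,0,-1,0,1],[0,0,0,0,1],[0,0,0,0,1],[0,0,0,0,1]]]' 
python3 tip.py a.pkl
python3 -m handwheel '[[[-1,0,0,0,1],[-1,0,0,0,1],[-1,0,0,0,1],[-0.5,-1,0,0,1],[0,0,0,0,1],[0,0,0,0,1],[0,0,0,0,1]]]' 
python3 tip.py b.pkl
python3 - <<'E'
import pickle,cv2,numpy as np
A,pa=pickle.load(open('a.pkl','rb'));B,pb=pickle.load(open('b.pkl','rb'))
w=np.hstack([cv2.resize(I[140:240,210:310],None,fx=4,fy=4,interpolation=cv2.INTER_CUBIC) for I in(A,B)])
cv2.imwrite('pics/s8.png',w)
E
```

```text
time: 6.08
position: [0.4165, -0.0756, 0.1868]
tool_rot: [-180.0, 0.0, 92.5]
contact_force: [-0.7, 0.2, -0.4]
finger_gap: -0.001
finger_force: 0.0
[ 0.4165 -0.0756  0.1868] [-179.9848    0.0034   92.4746] pred [256.2251 191.6904]
time: 6.72
position: [0.3848, -0.2152, 0.1856]
tool_rot: [-179.9, -0.1, 92.4]
contact_force: [1.3, 0.1, -0.5]
finger_gap: -0.0
finger_force: 0.0
[ 0.3848 -0.2152  0.1856] [-179.8825   -0.1339   92.3923] pred [282.9554 216.3212]
```

View pics/s8.png

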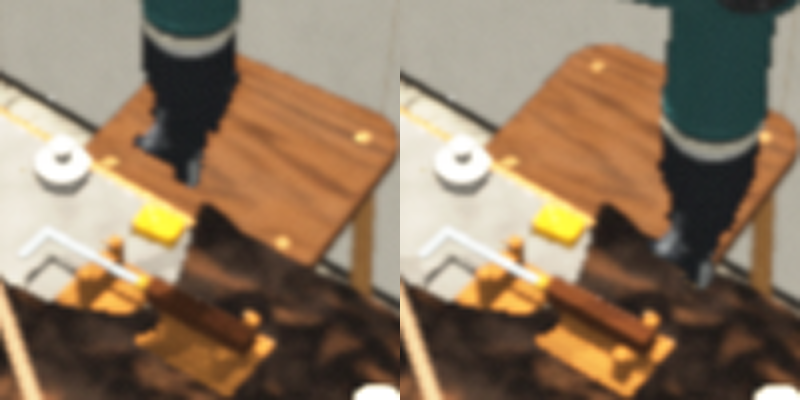

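The closed fingertip shows at about (258,185.5) and (285.5,211), against predictions of (256.2,191.7) and (283,216.3). That is a steady (+2,-6) px offset, worth 25-35 mm. I'll check against the robot's base, whose centre is the world origin, to see whether the camera or the tool length is to blame.

```bash
python3 - <<'E'
from h import *
import pickle
np.set_printoptions(precision=1,suppress=True)
A,_=pickle.load(open('b.pkl','rb'));f=grab('scene')
h=cv2.cvtColor(A,cv2.COLOR_BGR2HSV)
m=((h[...,0]>75)&(h[...,0]<100)&(h[...,1]>90)).astype(np.uint8)
for v in range(255,330,5):
    u=np.flatnonzero(m[v,100:230])+100; print(v,(u.min(),u.max(),(u.min()+u.max())/2) if len(u) else None)
for r in(.08,.09,.1,.11):
    c=np.array([proj(f,(r*np.cos(a),r*np.sin(a),0)) for a in np.linspace(0,6.28,60)]);print(r,c.min(0),c.max(0))
print([proj(f,(0,0,z)) for z in(0,.1,.2,.3)])
c=A[215:330,100:225];cv2.imwrite('pics/s9.png',cv2.resize(c,None,fx=5,fy=5,interpolation=cv2.INTER_CUBIC))
E
```

```text
255 (np.int64(128), np.int64(174), np.float64(151.0))
260 (np.int64(128), np.int64(180), np.float64(154.0))
265 (np.int64(135), np.int64(187), np.float64(161.0))
270 (np.int64(129), np.int64(192), np.float64(160.5))
275 (np.int64(129), np.int64(195), np.float64(162.0))
280 (np.int64(167), np.int64(190), np.float64(178.5))
285 (np.int64(141), np.int64(190), np.float64(165.5))
290 (np.int64(145), np.int64(195), np.float64(170.0))
295 (np.int64(130), np.int64(194), np.float64(162.0))
300 (np.int64(131), np.int64(192), np.float64(161.5))
305 (np.int64(133), np.int64(188), np.float64(160.5))
310 (np.int64(137), np.int64(182), np.float64(159.5))
315 (np.int64(144), np.int64(173), np.float64(158.5))
320 None
325 None
0.08 [140.1 267.9] [187.  309.8]
0.09 [137.1 265.5] [190.  312.7]
0.1 [134.1 263.2] [192.9 315.6]
0.11 [131.1 260.8] [195.8 318.5]
[array([163.7, 288.1]), array([158.5, 272.9]), array([152.7, 255.8]), array([146.1, 236.5])]
```

View pics/s9.png

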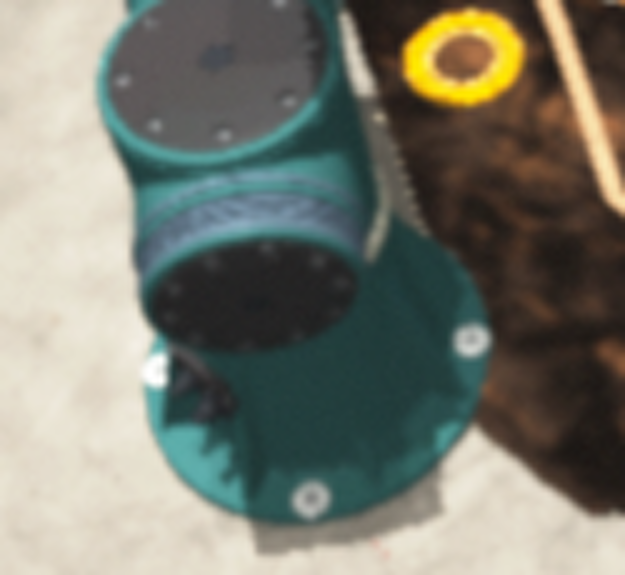

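The base flange fits the calibration (bottom at row 319.6, centre column 163), so the camera agrees with the base and the tool tip may stand higher than reported. To settle it I'll touch down gently on a clear patch of table.

```bash
python3 -m handwheel '[[[0.6,1,0,0,1],[0,1,0,0,1],[0,0.25,1,0,1],[0,0,1,0,1],[0,0,1,0,1],[0,0,0.4,0,1],[0,0,0,0,1],[0,0,0,0,1]]]'; python3 tip.py c.pkl;  python3 -m handwheel '[[[0,0,0.15,0,1],[0,0,0.15,0,1],[0,0,0.15,0,1],[0,0,0,0,1],[0,0,0,0,1]]]'
```

```text
time: 7.48
position: [0.4703, -0.1893, 0.0503]
tool_rot: [-179.9, -0.1, 92.6]
contact_force: [0.6, -0.9, -0.1]
finger_gap: 0.004
finger_force: 0.0
[ 0.4703 -0.1893  0.0503] [-179.8828   -0.0759   92.5848] pred [288.422  221.7794]
time: 7.95
position: [0.4702, -0.1907, 0.033]
tool_rot: [-180.0, -0.0, 92.5]
contact_force: [-0.2, -0.8, 0.6]
finger_gap: -0.002
finger_force: 0.0
```

```bash
python3 -m handwheel '[[[0,0,0.15,0,1],[0,0,0.15,0,1],[0,0,0.15,0,1],[0,0,0,0,1],[0,0,0,0,1]]]';  python3 -m handwheel '[[[0,0,0.1,0,1],[0,0,0.1,0,1],[0,0,0,0,1],[0,0,0,0,1]]]';  python3 tip.py d.pkl
```

```text
time: 8.37
position: [0.4699, -0.1905, 0.0144]
tool_rot: [-179.9, -0.0, 92.5]
contact_force: [-0.6, -0.6, 0.8]
finger_gap: -0.005
finger_force: 0.0
time: 8.7
position: [0.4702, -0.1906, 0.0068]
tool_rot: [-180.0, -0.0, 92.5]
contact_force: [0.7, -0.2, -1.3]
finger_gap: 0.002
finger_force: 0.0
[ 0.4702 -0.1906  0.0068] [-179.9684   -0.0124   92.4733] pred [287.9036 228.9611]
```

```bash
python3 -m handwheel '[[[0,0,0.08,0,1],[0,0,0.08,0,1],[0,0,0,0,1]]]'; python3 -m handwheel '[[[0,0,0.08,0,1],[0,0,0,0,1],[0,0,0,0,1]]]'
```

```text
time: 9.0
position: [0.4701, -0.1905, 0.0001]
tool_rot: [-180.0, -0.0, 92.5]
contact_force: [-0.3, 0.1, 0.7]
finger_gap: 0.002
finger_force: 0.0
time: 9.25
position: [0.4702, -0.1906, -0.0027]
tool_rot: [-180.0, -0.0, 92.5]
contact_force: [0.2, 0.3, 0.4]
finger_gap: -0.001
finger_force: 0.0
```

```bash
for i in 1; do python3 -m handwheel '[[[0,0,0.08,0,1],[0,0,0.08,0,1],[0,0,0,0,1]]]'; done; python3 -m handwheel '[[[0,0,0.08,0,1],[0,0,0.08,0,1],[0,0,0,0,1]]]'
```

```text
time: 9.5
position: [0.47, -0.1906, -0.0095]
tool_rot: [-180.0, -0.0, 92.5]
contact_force: [0.5, 1.3, -0.7]
finger_gap: 0.001
finger_force: 0.0
time: 9.75
position: [0.47, -0.1905, -0.016]
tool_rot: [-180.0, -0.0, 92.5]
contact_force: [0.1, 0.8, 0.2]
finger_gap: 0.001
finger_force: 0.0
```

```bash
python3 -m handwheel '[[[0,0,0.08,0,1],[0,0,0.05,0,1],[0,0,0,0,1]]]'; python3 -m handwheel '[[[0,0,0.08,0,1],[0,0,0.05,0,1],[0,0,0,0,1]]]'
```

```text
time: 10.0
position: [0.4701, -0.1906, -0.021]
tool_rot: [-180.0, -0.0, 92.5]
contact_force: [0.1, 0.7, 0.7]
finger_gap: 0.002
finger_force: 0.0
time: 10.25
position: [0.4702, -0.1906, -0.0262]
tool_rot: [-180.0, -0.0, 92.5]
contact_force: [0.5, -0.4, -0.9]
finger_gap: 0.002
finger_force: 0.0
```

```bash
python3 -m handwheel '[[[0,0,0.06,0,1],[0,0,0.05,0,1],[0,0,0,0,1]]]'; python3 -m handwheel '[[[0,0,0.05,0,1],[0,0,0.05,0,1],[0,0,0,0,1]]]';python3 tip.py e.pkl; python3 - <<'E'
import pickle,cv2,numpy as np
A,_=pickle.load(open('d.pkl','rb'));B,_=pickle.load(open('e.pkl','rb'))
w=np.hstack([cv2.resize(I[170:270,240:340],None,fx=4,fy=4,interpolation=cv2.INTER_CUBIC) for I in(A,B)])
cv2.imwrite('pics/s10.png',w)
E
```

```text
time: 10.5
position: [0.4702, -0.1906, -0.0305]
tool_rot: [-180.0, -0.0, 92.5]
contact_force: [0.0, 0.0, 0.8]
finger_gap: -0.0
finger_force: 0.0
time: 10.75
position: [0.4706, -0.1909, -0.0333]
tool_rot: [180.0, 0.0, 92.5]
contact_force: [-1.2, 2.1, 13.8]
finger_gap: -0.005
finger_force: 6.5
[ 0.4706 -0.1909 -0.0333] [179.9751   0.0258  92.4781] pred [287.3222 235.0921]
```

View pics/s10.png

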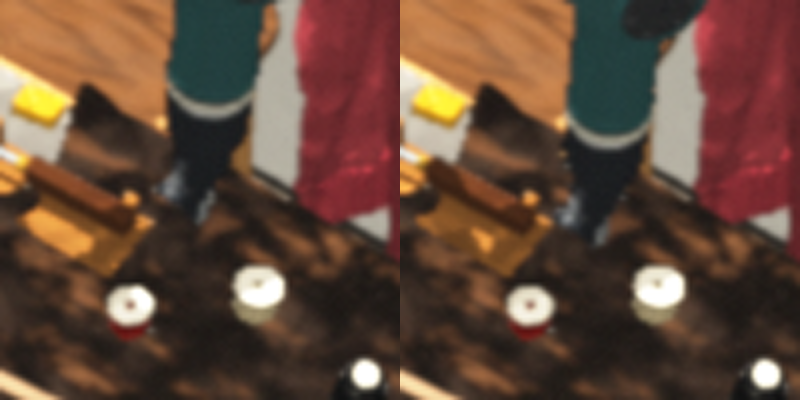

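Contact came at a reported z of -0.033 (13.8 N up, cream and red undisturbed), so the fingertip really stands 33 mm higher than reported. That agrees with the picture offset, and xy is fine because the visible tip is the pad's near corner. I'll therefore command z = real - 0.033, go back over the handle and grasp it.

```bash
python3 -m handwheel '[[[0,0,-1,0,1],[0,0,-1,0,1],[0,0,-1,0,-1],[0,0,-0.2,0,-1],[0.95,-0.4,0,0,-1],[1,-0.4,0,0,-1],[1,-0.4,0,0,-1],[0,0,0,0,-1]]]'; python3 -m handwheel '[[[0,0,0,0,-1],[0,0,0,0,-1],[0,0,0,0,-1]]]'
```

```text
time: 11.47
position: [0.4115, -0.0712, 0.0927]
tool_rot: [-179.6, -0.3, 92.6]
contact_force: [-0.9, -0.4, -1.1]
finger_gap: 0.846
finger_force: 0.0
time: 11.72
position: [0.4197, -0.0784, 0.094]
tool_rot: [179.9, 0.0, 92.5]
contact_force: [-0.2, -0.8, 0.1]
finger_gap: 1.001
finger_force: 0.0
```

```bash
python3 -m handwheel '[[[0.07,-0.07,0.5,0,-1],[0,0,0.5,0,-1],[0,0,0.5,0,-1],[0,0,0.5,0,-1],[0,0,0.35,0,-1],[0,0,0.2,0,-1],[0,0,0,0,-1],[0,0,0,0,-1]]]'; python3 -m handwheel '[[[0,0,0,0,1],[0,0,0,0,1],[0,0,0,0,1],[0,0,0,0,1],[0,0,0,0,1],[0,0,0,0,1],[0,0,0,0,1],[0,0,0,0,1]]]' 110
```

```text
time: 12.38
position: [0.4159, -0.0754, -0.0084]
tool_rot: [-180.0, -0.0, 92.4]
contact_force: [-0.3, 0.5, -0.5]
finger_gap: 0.999
finger_force: 0.0
time: 13.05
position: [0.416, -0.0749, -0.0075]
tool_rot: [179.9, 0.0, 92.5]
contact_force: [-0.7, 0.9, 9.3]
finger_gap: 0.239
finger_force: 107.2
```

The handle is gripped (20 mm opening, 107 N). Lifting 228 mm to eye height.

```bash
python3 -m handwheel '[[[0,0,-0.25,0,1],[0,0,-0.5,0,1],[0,0,-0.95,0,1],[0,0,-1,0,1],[0,0,-1,0,1],[0,0,-1,0,1],[0,0,-1,0,1],[0,0,0,0,1]]]'; python3 -m handwheel '[[[0.5,0.5,0,0,1],[0.75,0.5,0,0,1],[1,0.12,0,0,1],[1,0,0,0,1],[0,0,0,0,1],[0,0,0,0,1],[0,0,0,0,1]]]'
python3 - <<'E'
from h import *
np.set_printoptions(precision=4,suppress=True)
s=manip.observe();p=s['position'];y=np.radians(s['tool_rot'][2]);print(p,s['tool_rot'])
f=grab('scene');o=p+[0,0,.052]
X=np.array([np.cos(y),np.sin(y),0]);Y=np.array([-np.sin(y),np.cos(y),0])
for n,l in dict(bend=(.17,0),tipend=(.17,.038),rear=(-.075,0)).items():print(n,proj(f,o+l[0]*X+l[1]*Y))
cv2.imwrite('pics/s11.png',np.hstack([cv2.resize(f['img'][110:210,130:230],None,fx=4,fy=4,interpolation=cv2.INTER_CUBIC),cv2.resize(f['img'][110:210,200:300],None,fx=4,fy=4,interpolation=cv2.INTER_CUBIC)]))
np.save('s11.npy',f['img'])
E
```

```text
time: 13.72
position: [0.4202, -0.0763, 0.2272]
tool_rot: [179.3, 0.3, 92.5]
contact_force: [0.4, -0.0, -1.3]
finger_gap: 0.236
finger_force: 107.8
time: 14.3
position: [0.4541, 0.057, 0.2192]
tool_rot: [-179.9, 0.0, 92.6]
contact_force: [-0.4, 0.7, -1.6]
finger_gap: 0.243
finger_force: 107.9
[0.4541 0.057  0.2192] [-179.9338    0.0386   92.5621]
bend [198.23   135.0947]
tipend [191.4429 140.372 ]
rear [250.7352 161.2428]
```

```bash
python3 - <<'E'
import numpy as np,pickle,cv2
A=pickle.load(open('e.pkl','rb'))[0].astype(int);B=np.load('s11.npy').astype(int)
D=(np.abs(A-B).max(2)>30);
for v in range(126,150):
    print(v,''.join('#' if D[v,u] else '.' for u in range(180,235)))
E
```

```text
126 ########################..................#############
127 ########################..................#############
128 #######################...................#############
129 #######################...................#############
130 ######################.....................############
131 ######################.....................############
132 #####################.......................###########
133 #####################.......................###########
134 #####################.......................###########
135 ######################......................###########
136 ########################....................###########
137 ##########################..................###########
138 ##################....######................###########
139 #################.......######..............###########
140 #################.........######............###########
141 #################...........######..........###########
142 ################..............######........###########
143 ###############.................######..###############
144 ###############...................#####.###############
145 ##############.......................##.###############
146 ##############.........................################
147 #############...........................###############
148 #############............................##############
149 ############..............................#############
```

The shaft lies on the predicted line (row 140.5 at column 209), so the pole is level and the height correction holds. Moving to beside the eye.

```bash
python3 -m handwheel '[[[0.6,0,-0.03,0,1],[0.6,0,0,0,1],[0.6,0,0,0,1],[0.5,0,0,0,1],[0.35,0,0,0,1],[0.2,0,0,0,1],[0,0,0,0,1],[0,0,0,0,1]]]'
python3 - <<'E'
from h import *
np.set_printoptions(precision=4,suppress=True)
s=manip.observe();p=s['position'];y=np.radians(s['tool_rot'][2]);print(p,s['tool_rot'])
f=grab('scene');o=p+[0,0,.0505]
X=np.array([np.cos(y),np.sin(y),0]);Y=np.array([-np.sin(y),np.cos(y),0])
S=lambda q:((q-[118,98])*6)
for n,l in dict(bend=(.17,0),tipend=(.17,.038)).items():q=o+l[0]*X+l[1]*Y;print(n,q,S(proj(f,q)))
print(S(proj(f,(.3843,.338,.271))))
cv2.imwrite('pics/s12.png',cv2.resize(f['img'][98:198,118:218],None,fx=6,fy=6,interpolation=cv2.INTER_CUBIC))
E
```

```text
time: 15.02
position: [0.45, 0.1698, 0.2209]
tool_rot: [-180.0, 0.0, 92.4]
contact_force: [-0.4, -0.3, -2.0]
finger_gap: 0.235
finger_force: 107.9
[0.45   0.1698 0.2209] [-179.9809    0.0485   92.4379]
bend [0.4427 0.3396 0.2714] [351.3453 156.0889]
tipend [0.4048 0.338  0.2714] [309.9813 185.8216]
[286.3345 202.1127]
```

View pics/s12.png

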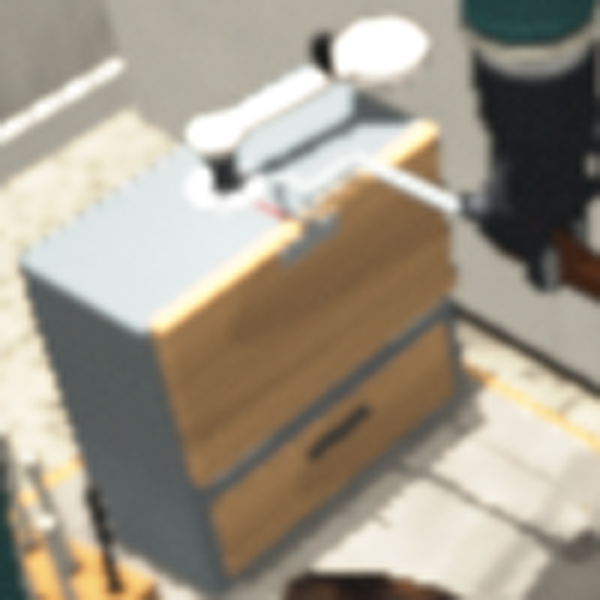

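The hook's bend shows at crop (358,163) with its tip pointing at the eye, which is at about (287,202). I'll measure the offset of tip line against eye with a difference image.

```bash
python3 - <<'E'
from h import *
A=cv2.imread('pics/s0.png').astype(int);f=grab('scene');B=f['img'].astype(int)
D=np.abs(A-B).sum(2)
for v in range(118,140): print(v,' '.join('%3d'%min(999,D[v,u]) for u in range(160,196)))
print('gray now')
for v in range(122,140): print(v,' '.join('%3d'%(B[v,u].sum()//3) for u in range(158,182)))
s=manip.observe();p=s['position']+[0,0,.0505];y=np.radians(92.44)
X=np.array([np.cos(y),np.sin(y),0]);Y=np.array([-np.sin(y),np.cos(y),0])
for a,b in((.10,0),(.13,0),(.17,0),(.17,.02),(.17,.038)):print(proj(f,p+a*X+b*Y))
E
```

```text
118   1   2   2   2   2   0   2   1   2   0   1   1   4   2   0   5   4   4   2   1   1   0   3   1   0   4   3   0   1   1   4   3   0   0   1   2
119   2   0   1   2   1   2   2   3   0   1   2   2   2   2   1   6   3   4   0   3   1   1   0   3   2   6   2   0   2   1   1   1   1   1   4   0
120   1   0   0   2   2   2   0   2   2   4   4   2   1   2   2   2   0   1   0   0   2   0   2   1   0   0   0   1   0   2   2   1   3   1   1   2
121   1   1   0   3   2   2   3   1   1   4   1   2   1   1   4   2   1   2   0   3   1   0   1   0   1   0   1   1   1   4   2   4   1   1   2   1
122   1   0   0   1   2   2   3   0   2   2   1   0   2   1   2   4   7  10   5   4   0   2   0   1   0   0   0   2   0   2   0   1   0   1   2   1
123   1   0   3   2   1   2   5   3   2   3   1   4   2   3   7  20  28  32  30  19   6   1   0   1   1   1   2   3   2   0   2   1   2   2   8   2
124   1   0   4   1   2   0   3   0   2   3   1   2   3  10  28  42  38  32  38  26  16   8   7   2   2   4   3   1   0   3   2   3   1   2   0   1
125   3   2   3   4   2   0   2   1   1   0   1   3  17  36  39 
[... 3404 characters left out ...]
 187 178 163 158 168 160 133 116 110 110 109 108 105 101 101
135 235 235 235 235 235 234 231 227 225 206 161 130 127 137 133 118 113 110 108 106 103 100 100  98
136 235 235 236 236 240 242 241 237 229 207 152 119 116 118 117 115 110 107 104 102 101 100  98  97
137 235 236 237 241 244 244 237 226 214 187 144 120 115 114 113 111 106 103 100 100  97  96  97  97
138 237 239 243 245 243 236 222 194 164 143 126 116 113 112 109 105 101 100  99  97  96  97  97  95
139 241 244 244 241 233 216 193 162 131 119 115 113 111 107 104 100  99  98  97  96  96  96  94  95
[189.97401681 130.70720608]
[184.17011016 127.80821281]
[176.57717635 124.01638496]
[172.97217298 126.60750053]
[169.68316587 128.97238008]
```

The tip lies on the predicted line (row 126 at column 173; the second band is its shadow), and that line meets the eye centre at (166,131.5). Inserting 36 mm sideways.

```bash
python3 -m handwheel '[[[0,-0.15,0,0,1],[0,-0.15,0,0,1],[0,-0.15,0,0,1],[0,0,0,0,1],[0,0,0,0,1]]]'; python3 -m handwheel '[[[0,-0.15,0,0,1],[0,-0.15,0,0,1],[0,-0.15,0,0,1],[0,0,0,0,1],[0,0,0,0,1]]]'
```

```text
time: 15.53
position: [0.4313, 0.17, 0.2211]
tool_rot: [180.0, 0.0, 92.5]
contact_force: [0.6, -0.7, -1.7]
finger_gap: 0.239
finger_force: 107.9
time: 15.95
position: [0.4134, 0.1694, 0.2211]
tool_rot: [180.0, 0.0, 92.5]
contact_force: [0.8, -0.0, -1.5]
finger_gap: 0.238
finger_force: 107.9
```

No resistance, so the tip is through (proof comes on pulling). I'll work out the arc increments.

```bash
python3 -c "
import numpy as np
p=np.arange(0,1.69,.07)
o=156*np.sin(p)+6*np.cos(p);d=156*(1-np.cos(p))+6*np.sin(p)
for a in range(len(p)-1):print(round(p[a+1],2),[round(-(o[a+1]-o[a])/40,2),round((d[a+1]-d[a])/40,2)])"
```

```text
0.07 [np.float64(-0.27), np.float64(0.02)]
0.14 [np.float64(-0.27), np.float64(0.04)]
0.21 [np.float64(-0.27), np.float64(0.06)]
0.28 [np.float64(-0.26), np.float64(0.08)]
0.35 [np.float64(-0.26), np.float64(0.09)]
0.42 [np.float64(-0.25), np.float64(0.11)]
0.49 [np.float64(-0.24), np.float64(0.13)]
0.56 [np.float64(-0.23), np.float64(0.15)]
0.63 [np.float64(-0.22), np.float64(0.16)]
0.7 [np.float64(-0.21), np.float64(0.18)]
0.77 [np.float64(-0.2), np.float64(0.19)]
0.84 [np.float64(-0.18), np.float64(0.2)]
0.91 [np.float64(-0.17), np.float64(0.22)]
0.98 [np.float64(-0.15), np.float64(0.23)]
1.05 [np.float64(-0.14), np.float64(0.24)]
1.12 [np.float64(-0.12), np.float64(0.25)]
1.19 [np.float64(-0.1), np.float64(0.25)]
1.26 [np.float64(-0.08), np.float64(0.26)]
1.33 [np.float64(-0.06), np.float64(0.27)]
1.4 [np.float64(-0.05), np.float64(0.27)]
1.47 [np.float64(-0.03), np.float64(0.27)]
1.54 [np.float64(-0.01), np.float64(0.27)]
1.61 [np.float64(0.01), np.float64(0.27)]
1.68 [np.float64(0.03), np.float64(0.27)]
```

```bash
python3 -m handwheel '[[[-0.14,0,0,0,1],[-0.14,0,0.01,0,1],[-0.27,0,0.04,0,1],[-0.27,0,0.06,0,1],[0,0,0,0,1],[0,0,0,0,1]]]'; python3 - <<'E'
from h import *
A=cv2.imread('pics/s12.png');f=grab('scene')
B=cv2.resize(f['img'][98:198,118:218],None,fx=6,fy=6,interpolation=cv2.INTER_CUBIC)
d=np.abs(A.astype(int)-B).sum(2)
print('flap change', (d[330:470,170:250]>60).mean(),(d[200:420,200:430]>60).mean())
E
```

```text
time: 16.45
position: [0.4152, 0.1354, 0.2164]
tool_rot: [-180.0, 0.0, 92.4]
contact_force: [-0.8, 0.7, -2.2]
finger_gap: 0.24
finger_force: 107.9
flap change 0.13098214285714285 0.25468379446640316
```

```bash
python3 - <<'E'
from h import *
A=cv2.imread('pics/s0.png').astype(int);f=grab('scene');B=f['img'].astype(int)
D=np.abs(A-B).sum(2)
print((D[120:200,115:160]>60).sum())
for v in range(144,172,2): print(v,''.join('#' if x>60 else '.' for x in D[v,125:200]))
E
```

```text
514
144 .#..........................######.########...........................#####
146 .........................###############............................#...###
148 ......................################....................................#
150 ....................######.#########.......................................
152 ..................###############..........................................
154 ..................###########..............................................
156 ...................###.###.................................................
158 ....................##.....................................................
160 ....................##.....................................................
162 .....................##....................................................
164 ......................#..................................................##
166 ......................#...............................................#####
168 ...................................................................########
170 .................................................................##########
```

The flap's left edge has moved in a wedge, so the hook is engaged. Continuing along the arc.

```bash
python3 -m handwheel '[[[-0.26,0,0.08,0,1],[-0.26,0,0.09,0,1],[-0.25,0,0.11,0,1],[-0.24,0,0.13,0,1],[-0.23,0,0.15,0,1],[-0.22,0,0.16,0,1],[-0.21,0,0.18,0,1],[0,0,0,0,1]]]';python3 -m handwheel '[[[-0.2,0,0.19,0,1],[-0.18,0,0.2,0,1],[-0.17,0,0.22,0,1],[-0.15,0,0.23,0,1],[-0.14,0,0.24,0,1],[0,0,0,0,1]]]'; python3 tip.py p.pkl; python3 - <<'E'
import cv2,pickle,numpy as np
A=cv2.imread('pics/s0.png').astype(int);B=pickle.load(open('p.pkl','rb'))[0].astype(int);D=np.abs(A-B).sum(2)
for v in range(110,200,3): print(v,''.join('#' if x>60 else '.' for x in D[v,120:215]))
E
```

```text
time: 17.22
position: [0.417, 0.068, 0.179]
tool_rot: [-179.8, 0.1, 92.4]
contact_force: [-0.3, 0.0, -1.7]
finger_gap: 0.238
finger_force: 107.8
time: 17.72
position: [0.4183, 0.0352, 0.1355]
tool_rot: [-179.8, 0.0, 92.4]
contact_force: [-0.9, -0.1, -1.2]
finger_gap: 0.235
finger_force: 107.8
[0.4183 0.0352 0.1355] [-179.8122    0.0199   92.4415] pred [233.3426 187.1421]
110 ##########............................................................#########################
113 ##########.............................................................................########
116 ##########.....................................................................................
119 ###########........................................................####........................
122 ###########....................................................#########.......................
125 ###########................................................############........................
128 ############................................#..........###############.#.......................
131 ############..........
[... 1573 characters left out ...]

179 #################..............##########.##########.......####################################
182 #############..##......................................#######################################.
185 ##############.###..................................#######################################....
188 ###############.##..............................########################################.......
191 ################.##.###......................#######################################...........
194 #################.......####.............#####................###################.######.......
197 ###################......#######.......######............................####..######....#####.
```

The flap is following, now about 1 rad down. Finishing the arc.

```bash
python3 -m handwheel '[[[-0.12,0,0.25,0,1],[-0.1,0,0.25,0,1],[-0.08,0,0.26,0,1],[-0.06,0,0.27,0,1],[-0.05,0,0.27,0,1],[0,0,0,0,1]]]';python3 -m handwheel '[[[-0.03,0,0.25,0,1],[-0.01,0,0.2,0,1],[0,0,0.15,0,1],[0,0,0,0,1],[0,0,0,0,1]]]'
```

```text
time: 18.27
position: [0.4194, 0.0198, 0.0843]
tool_rot: [-179.9, -0.0, 92.5]
contact_force: [-0.2, 0.2, -0.8]
finger_gap: 0.241
finger_force: 107.8
time: 18.68
position: [0.4201, 0.0184, 0.0614]
tool_rot: [-180.0, 0.0, 92.5]
contact_force: [-0.9, 0.2, -0.8]
finger_gap: 0.243
finger_force: 107.8
```

```bash
python3 -m handwheel '[[[0,0,0.1,0,1],[0,0,0.1,0,1],[0,0,0,0,1],[0,0,0,0,1]]]';python3 -m handwheel '[[[0,0,0.08,0,1],[0,0,0.05,0,1],[0,0,0,0,1],[0,0,0,0,1]]]'
```

```text
time: 19.02
position: [0.4203, 0.0183, 0.0533]
tool_rot: [-180.0, 0.0, 92.5]
contact_force: [-1.0, 0.3, -1.3]
finger_gap: 0.244
finger_force: 107.8
time: 19.35
position: [0.4207, 0.0183, 0.0484]
tool_rot: [180.0, -0.0, 92.5]
contact_force: [-0.2, -1.4, 5.3]
finger_gap: 0.241
finger_force: 108.7
```

The force jumped to 5 N at the expected height, so the flap is on its stop. One more small press, then centre the tip and withdraw sideways.

```bash
python3 -m handwheel '[[[0,0,0.06,0,1],[0,0,0,0,1],[0,0,0,0,1],[0,0,-0.15,0,1],[0,0,-0.15,0,1],[0,0,0,0,1],[0,0,0,0,1]]]';python3 -m handwheel '[[[0,0.2,0,0,1],[0,0.2,0,0,1],[0,0.3,0,0,1],[0,0.3,0,0,1],[0,0.3,0,0,1],[0,0,0,0,1],[0,0,0,0,1]]]'
```

```text
time: 19.93
position: [0.4205, 0.0182, 0.0582]
tool_rot: [180.0, 0.0, 92.5]
contact_force: [0.0, 0.6, -2.1]
finger_gap: 0.238
finger_force: 107.9
time: 20.52
position: [0.4737, 0.0205, 0.0577]
tool_rot: [180.0, 0.0, 92.5]
contact_force: [-0.9, 0.0, -1.4]
finger_gap: 0.241
finger_force: 107.9
```

Withdrawn. Taking the pole back above the cradle.

```bash
python3 -m handwheel '[[[-0.7,0,-0.3,0,1],[-0.8,0,0,0,1],[-0.82,-0.4,0,0,1],[0,-0.6,0,0,1],[0,-0.54,0,0,1],[0,0,0,0,1],[0,0,0,0,1],[0,0,0,0,1]]]'
```

```text
time: 21.18
position: [0.4152, -0.0749, 0.07]
tool_rot: [180.0, 0.0, 92.5]
contact_force: [-0.3, -0.5, -1.5]
finger_gap: 0.239
finger_force: 108.0
```

Aligned to 1 mm. Lowering 76 mm and releasing.

```bash
python3 -m handwheel '[[[0,0.02,0.5,0,1],[0,0,0.5,0,1],[0,0,0.5,0,1],[0,0,0.3,0,1],[0,0,0.1,0,1],[0,0,0,0,1],[0,0,0,0,1]]]'; python3 -m handwheel '[[[0,0,0,0,-1],[0,0,0,0,-1],[0,0,0,0,-1],[0,0,0,0,-1],[0,0,0,0,-1],[0,0,0,0,-1],[0,0,0,0,-1]]]' 60;  python3 -m handwheel '[[[0,0,-0.5,0,-1],[0,0,-1,0,-1],[0,0,-1,0,-1],[0,0,-1,0,-1],[0,0,-0.7,0,-1],[0,0,0,0,-1],[0,0,0,0,-1]]]'
cat > look.py <<'E'
from h import *
np.set_printoptions(precision=4,suppress=True)
f=grab('scene');I=f['img'];H=cv2.cvtColor(I,cv2.COLOR_BGR2HSV)
m=((H[...,1]<60)&(H[...,2]>190)).astype(np.uint8)
m[:,:255]=0;m[:215]=0;m[290:]=0;m[:,360:]=0
n,l,st,c=cv2.connectedComponentsWithStats(m)
for i in range(1,n):
    if st[i,4]>8:print(st[i],c[i],'z.036',onz(f,c[i],.036)[:2],'.040',onz(f,c[i],.040)[:2],'.051',onz(f,c[i],.051)[:2])
A=cv2.imread('pics/s0.png').astype(int)
D=np.abs(A-I).sum(2);print('pole region change',(D[190:245,210:285]>60).sum())
E
python3 look.py
```

```text
time: 21.77
position: [0.4165, -0.0746, -0.0061]
tool_rot: [180.0, 0.0, 92.5]
contact_force: [0.0, -0.7, 0.0]
finger_gap: 0.234
finger_force: 108.1
time: 22.35
position: [0.4156, -0.0749, -0.0061]
tool_rot: [180.0, 0.0, 92.5]
contact_force: [-0.7, 0.1, -0.3]
finger_gap: 1.001
finger_force: 0.0
time: 22.93
position: [0.417, -0.0753, 0.1636]
tool_rot: [179.7, 0.1, 92.5]
contact_force: [0.9, -0.4, -0.0]
finger_gap: 1.002
finger_force: 0.0
[298 236  13  11 115] [304.2696 241.0783] z.036 [ 0.4426 -0.2808] .040 [ 0.44   -0.2821] .051 [ 0.4328 -0.2855]
[266 241  13  10  96] [272.0104 245.8021] z.036 [ 0.3522 -0.2005] .040 [ 0.3499 -0.202 ] .051 [ 0.3435 -0.2063]
[328 260   7   7  37] [331. 263.] z.036 [ 0.4225 -0.4065] .040 [ 0.42   -0.4073] .051 [ 0.4129 -0.4096]
[346 285   5   5  17] [347.9412 287.4118] z.036 [ 0.3752 -0.5007] .040 [ 0.3728 -0.5012] .051 [ 0.3662 -0.5026]
pole region change 469
```

The pole is released and the gripper is up. Spools measured again: red axis (0.352,-0.2005), cream (0.440,-0.282), black (0.413,-0.410). Red first: move over and down to a real tip height of about 6 mm.

```bash
python3 -m handwheel '[[[-0.8,-0.4,0,0,-1],[-0.8,-0.5,0,0,-1],[-0.8,-0.5,0,0,-1],[-0.65,-0.36,0,0,-1],[0,0,1,0,-1],[0,0,1,0,-1],[0,0,0,0,-1],[0,0,0,0,-1]]]'; python3 look.py
```

```text
time: 23.65
position: [0.3473, -0.1972, 0.0795]
tool_rot: [-179.6, -0.4, 92.4]
contact_force: [-0.3, 0.0, 0.3]
finger_gap: 0.993
finger_force: 0.0
[298 236  13  11 115] [304.2696 241.0783] z.036 [ 0.4426 -0.2808] .040 [ 0.44   -0.2821] .051 [ 0.4328 -0.2855]
[328 260   7   7  37] [331. 263.] z.036 [ 0.4225 -0.4065] .040 [ 0.42   -0.4073] .051 [ 0.4129 -0.4096]
[346 285   5   5  17] [347.9412 287.4118] z.036 [ 0.3752 -0.5007] .040 [ 0.3728 -0.5012] .051 [ 0.3662 -0.5026]
pole region change 987
```

```bash
python3 -m handwheel '[[[0,0,0,0,-1],[0,0,0.5,0,-1],[0,0,0.5,0,-1],[0,0,0,0,-1],[0,0,0,0,-1]]]'
```

```text
time: 24.12
position: [0.351, -0.1997, 0.0429]
tool_rot: [180.0, 0.0, 92.5]
contact_force: [-0.0, -0.5, -0.4]
finger_gap: 0.997
finger_force: 0.0
```

```bash
python3 -m handwheel '[[[0,0,0.5,0,-1],[0,0,0.5,0,-1],[0,0,0.4,0,-1],[0,0,0.3,0,-1],[0,0,0,0,-1],[0,0,0,0,-1]]]' 30; python3 -m handwheel '[[[0,0,0,0,1],[0,0,0,0,1],[0,0,0,0,1],[0,0,0,0,1],[0,0,0,0,1],[0,0,0,0,1],[0,0,0,0,1]]]' 30
```

```text
time: 24.62
position: [0.3513, -0.2002, -0.0251]
tool_rot: [180.0, 0.0, 92.5]
contact_force: [-0.6, -0.2, 0.7]
finger_gap: 0.999
finger_force: 0.0
time: 25.2
position: [0.3511, -0.2002, -0.0253]
tool_rot: [179.9, 0.1, 92.5]
contact_force: [-0.8, 0.8, 10.2]
finger_gap: 0.46
finger_force: 28.9
```

```bash
python3 -m handwheel '[[[0,0,-0.3,0,1],[0,0,-0.8,0,1],[0,0,-1,0,1],[0,0,-1,0,1],[0,0,-1,0,1],[0,0,-0.9,0,1],[0,0,0,0,1]]]'; python3 -m handwheel '[[[0.5,0.25,0,0,1],[0.85,0.42,0,0,1],[0.85,0.42,0,0,1],[0.85,0.42,0,0,1],[0.85,0.42,0,0,1],[0.85,0.42,0,0,1],[0.4,0.1,0,0,1],[0,0,0,0,1]]]'
```

```text
time: 25.78
position: [0.3542, -0.2026, 0.1806]
tool_rot: [179.5, 0.5, 92.5]
contact_force: [0.8, -0.3, -0.1]
finger_gap: 0.459
finger_force: 30.7
time: 26.45
position: [0.4399, 0.0135, 0.1736]
tool_rot: [-180.0, -0.1, 92.7]
contact_force: [0.0, -1.0, -0.6]
finger_gap: 0.461
finger_force: 30.7
```

```bash
python3 look.py
```

```text
[298 236  13  11 115] [304.2696 241.0783] z.036 [ 0.4426 -0.2808] .040 [ 0.44   -0.2821] .051 [ 0.4328 -0.2855]
[328 260   7   7  37] [331. 263.] z.036 [ 0.4225 -0.4065] .040 [ 0.42   -0.4073] .051 [ 0.4129 -0.4096]
[346 285   5   5  17] [347.9412 287.4118] z.036 [ 0.3752 -0.5007] .040 [ 0.3728 -0.5012] .051 [ 0.3662 -0.5026]
pole region change 769
```

```bash
python3 -m handwheel '[[[0.7,-0.3,0,0,1],[0.9,-0.43,0,0,1],[0.9,-0.43,0,0,1],[0.9,-0.43,0,0,1],[0.9,-0.43,0,0,1],[0.9,-0.43,0,0,1],[0.9,-0.43,0,0,1],[0.3,-0.2,0,0,1]]]'; python3 -m handwheel '[[[0,0,0,0,1],[0,0,0.5,0,1],[0,0,0.5,0,1],[0,0,0,0,1],[0,0,0,0,1]]]'
```

```text
time: 27.17
position: [0.3034, 0.2628, 0.1738]
tool_rot: [-180.0, -0.1, 92.5]
contact_force: [0.7, -0.5, -1.1]
finger_gap: 0.459
finger_force: 30.7
time: 27.58
position: [0.305, 0.2588, 0.1332]
tool_rot: [-179.8, 0.1, 92.4]
contact_force: [-0.2, 0.1, -0.6]
finger_gap: 0.46
finger_force: 30.7
```

```bash
python3 -m handwheel '[[[0,0,0.4,0,1],[0,0,0.3,0,1],[0,0,0.2,0,1],[0,0,0.05,0,1],[0,0,0,0,1],[0,0,0,0,1]]]'; python3 -m handwheel '[[[0,0,0.06,0,1],[0,0,0,0,1],[0,0,0,0,1]]]'
```

```text
time: 28.08
position: [0.3061, 0.2608, 0.0964]
tool_rot: [180.0, -0.0, 92.4]
contact_force: [0.3, 0.8, -1.2]
finger_gap: 0.459
finger_force: 30.7
time: 28.33
position: [0.3056, 0.2609, 0.0937]
tool_rot: [180.0, -0.0, 92.5]
contact_force: [-0.6, -0.2, -0.7]
finger_gap: 0.457
finger_force: 30.7
```

```bash
python3 -m handwheel '[[[0,0,0.06,0,1],[0,0,0,0,1],[0,0,0,0,1]]]'; python3 -m handwheel '[[[0,0,0.04,0,1],[0,0,0,0,1],[0,0,0,0,1]]]'
```

```text
time: 28.58
position: [0.3053, 0.2607, 0.0909]
tool_rot: [-180.0, 0.0, 92.5]
contact_force: [0.6, 0.3, -1.4]
finger_gap: 0.457
finger_force: 30.7
time: 28.83
position: [0.3056, 0.2609, 0.0897]
tool_rot: [180.0, -0.0, 92.5]
contact_force: [-0.7, -0.6, 4.3]
finger_gap: 0.458
finger_force: 31.4
```

Contact came exactly at the expected shelf height (0.0897 reported). Releasing and rising.

```bash
python3 -m handwheel '[[[0,0,0,0,-0.3],[0,0,0,0,-0.5],[0,0,0,0,-0.5],[0,0,0,0,-0.5],[0,0,0,0,-0.5],[0,0,-0.4,0,-0.5],[0,0,-1,0,-0.5],[0,0,-1,0,-0.5]]]'; python3 -m handwheel '[[[-0.5,0.25,-0.6,0,-1],[-0.9,0.4,0,0,-1],[-0.9,0.4,0,0,-1],[-0.9,0.4,0,0,-1],[-0.9,0.4,0,0,-1],[-0.9,0.4,0,0,-1],[-0.9,0.4,0,0,-1],[-0.9,0.3,0,0,-1]]]'; python3 - <<'E'
from h import *
np.set_printoptions(precision=4,suppress=True)
f=grab('scene');I=f['img'];H=cv2.cvtColor(I,cv2.COLOR_BGR2HSV)
m=((H[...,1]<60)&(H[...,2]>190)).astype(np.uint8)
print(proj(f,(.305,.26,.151)))
n,l,st,c=cv2.connectedComponentsWithStats(m)
for i in range(1,n):
    if 8<st[i,4]<400 and 140<c[i][0]<260 and c[i][1]>130:print(st[i],c[i],onz(f,c[i],.151))
E
python3 look.py
```

```text
time: 29.5
position: [0.3037, 0.2597, 0.1853]
tool_rot: [-179.7, 0.1, 92.5]
contact_force: [1.9, 0.8, 0.5]
finger_gap: 0.751
finger_force: 0.0
time: 30.17
position: [0.4361, -0.008, 0.2096]
tool_rot: [179.9, 0.0, 92.5]
contact_force: [0.8, 0.7, -0.3]
finger_gap: 1.001
finger_force: 0.0
[169.4544 174.5712]
[144 194  31  42 285] [157.7018 207.9439] [0.1628 0.1695 0.151 ]
[218 207  10   6  35] [222.5714 209.5429] [ 0.3009 -0.0154  0.151 ]
[158 314   4   4  14] [159.5 315.5] [-0.1088 -0.1364  0.151 ]
[298 236  13  11 115] [304.2696 241.0783] z.036 [ 0.4426 -0.2808] .040 [ 0.44   -0.2821] .051 [ 0.4328 -0.2855]
[328 260   7   7  37] [331. 263.] z.036 [ 0.4225 -0.4065] .040 [ 0.42   -0.4073] .051 [ 0.4129 -0.4096]
[346 285   5   5  17] [347.9412 287.4118] z.036 [ 0.3752 -0.5007] .040 [ 0.3728 -0.5012] .051 [ 0.3662 -0.5026]
pole region change 621
```

```bash
python3 -m handwheel '[[[-0.9,-0.05,0,0,-1],[-1,0,0,0,-1],[-1,-0.05,0,0,-1],[-1,0,0,0,-1],[-1,-0.05,0,0,-1],[-1,0,0,0,-1],[-0.95,0,0,0,-1],[0,0,0,0,-1]]]'; python3 -m handwheel '[[[0,0,1,0,-1],[0,0,1,0,-1],[0,0,1,0,-1],[0,0,0,0,-1],[0,0,0,0,-1]]]';python3 - <<'E'
from h import *
np.set_printoptions(precision=4,suppress=True)
f=grab('scene');I=f['img']
p=[int(x) for x in proj(f,(.305,.26,.151))];print(p)
c=I[100:240,125:265];d=I[200:300,255:355]
cv2.imwrite('pics/s13.png',np.hstack([cv2.resize(c,(560,560),interpolation=cv2.INTER_CUBIC)]))
E
```

```text
time: 30.93
position: [0.442, -0.2863, 0.2096]
tool_rot: [179.9, 0.3, 92.3]
contact_force: [1.5, 0.6, 0.5]
finger_gap: 0.998
finger_force: 0.0
time: 31.35
position: [0.4392, -0.2776, 0.0881]
tool_rot: [-179.7, -0.2, 92.5]
contact_force: [0.5, 0.3, 0.5]
finger_gap: 0.998
finger_force: 0.0
[169, 174]
```

View pics/s13.png

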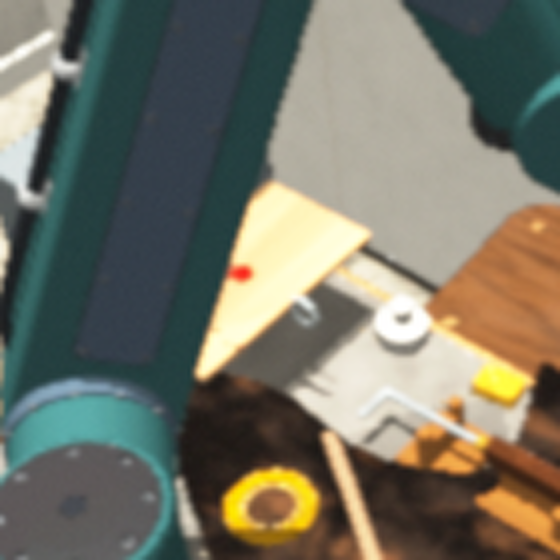

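The flap is level with its red dot at (185,168), the pole is back in the cradle at its old place, and the red spool is hidden behind the arm. That was my last picture, so I'll check by numbers from here. Grasping the cream spool.

```bash
python3 -m handwheel '[[[-0.1,0,0.6,0,-1],[0,0,0.6,0,-1],[0,0,0.6,0,-1],[0,0,0.5,0,-1],[0,0,0.4,0,-1],[0,0,0.1,0,-1],[0,0,0,0,-1],[0,0,0,0,-1]]]' 30; python3 -m handwheel '[[[0,0,0,0,1],[0,0,0,0,1],[0,0,0,0,1],[0,0,0,0,1],[0,0,0,0,1],[0,0,0,0,1],[0,0,0,0,1]]]' 30;python3 - <<'E'
from h import *
f=grab('scene');print(onz(f,(185.1,167.9),.115))
E
```

```text
time: 32.07
position: [0.4427, -0.285, -0.0205]
tool_rot: [179.9, 0.1, 92.5]
contact_force: [0.3, 0.1, -0.4]
finger_gap: 1.0
finger_force: 0.0
time: 32.65
position: [0.4415, -0.2843, -0.0215]
tool_rot: [179.9, 0.1, 92.5]
contact_force: [-0.3, 1.3, 7.8]
finger_gap: 0.504
finger_force: 29.6
[0.39228543 0.26951126 0.115     ]
```

```bash
python3 -m handwheel '[[[0,0,-0.3,0,1],[0,0,-0.8,0,1],[0,0,-1,0,1],[0,0,-1,0,1],[0,0,-1,0,1],[0,0,-0.9,0,1],[0,0,0,0,1]]]'; python3 -m handwheel '[[[0.5,0.1,0,0,1],[0.9,0.1,0,0,1],[1,0.1,0,0,1],[1,0.1,0,0,1],[1,0.1,0,0,1],[1,0.1,0,0,1],[1,0.1,0,0,1],[1,0.1,0,0,1]]]';python3 -m handwheel '[[[1,0.1,0,0,1],[1,0.1,0,0,1],[1,0.1,0,0,1],[1,0.1,0,0,1],[1,0.1,0,0,1],[0.6,0.1,0,0,1],[0,0,0,0,1],[0,0,0,0,1]]]'
```

```text
time: 33.28
position: [0.445, -0.2871, 0.1851]
tool_rot: [179.4, 0.5, 92.5]
contact_force: [0.1, -1.1, 0.6]
finger_gap: 0.508
finger_force: 30.9
time: 33.95
position: [0.4595, 0.0151, 0.1772]
tool_rot: [-180.0, 0.0, 92.4]
contact_force: [1.2, -0.9, -0.7]
finger_gap: 0.505
finger_force: 30.9
time: 34.62
position: [0.474, 0.2389, 0.1768]
tool_rot: [-179.9, 0.0, 92.6]
contact_force: [-0.8, -0.9, -0.2]
finger_gap: 0.503
finger_force: 30.9
```

```bash
python3 -m handwheel '[[[0.5,0.03,0.3,0,1],[0,0,0.5,0,1],[0,0,0.5,0,1],[0,0,0.4,0,1],[0,0,0.25,0,1],[0,0,0,0,1],[0,0,0,0,1]]]'; python3 -m handwheel '[[[0,0,0.06,0,1],[0,0,0,0,1],[0,0,0,0,1]]]'
```

```text
time: 35.2
position: [0.4746, 0.257, 0.0992]
tool_rot: [-179.9, 0.0, 92.4]
contact_force: [0.5, 0.3, -0.1]
finger_gap: 0.502
finger_force: 30.9
time: 35.45
position: [0.4755, 0.2581, 0.0978]
tool_rot: [179.9, -0.0, 92.5]
contact_force: [0.1, -0.0, -0.0]
finger_gap: 0.503
finger_force: 30.9
```

```bash
python3 -m handwheel '[[[0,0,0.06,0,1],[0,0,0,0,1],[0,0,0,0,1]]]'; python3 -m handwheel '[[[0,0,0.06,0,1],[0,0,0,0,1],[0,0,0,0,1]]]'
```

```text
time: 35.7
position: [0.4749, 0.2581, 0.0947]
tool_rot: [180.0, 0.0, 92.5]
contact_force: [0.6, 0.7, -0.0]
finger_gap: 0.503
finger_force: 30.9
time: 35.95
position: [0.4752, 0.2583, 0.0934]
tool_rot: [179.9, -0.0, 92.5]
contact_force: [-0.9, -0.6, 10.5]
finger_gap: 0.506
finger_force: 31.9
```

```bash
python3 -m handwheel '[[[0,0,0,0,-0.3],[0,0,0,0,-0.5],[0,0,0,0,-0.5],[0,0,0,0,-0.5],[0,0,0,0,-0.5],[0,0,-0.4,0,-0.5],[0,0,-1,0,-0.5],[0,0,-1,0,-0.5]]]'; python3 -m handwheel '[[[-0.5,0,-0.6,0,-1],[-1,-0.1,0,0,-1],[-1,-0.1,0,0,-1],[-1,-0.1,0,0,-1],[-1,-0.1,0,0,-1],[-1,-0.1,0,0,-1],[-1,-0.1,0,0,-1],[-1,-0.1,0,0,-1]]]'; python3 -m handwheel '[[[-1,-0.1,0,0,-1],[-1,-0.1,0,0,-1],[-1,-0.1,0,0,-1],[-1,-0.1,0,0,-1],[-1,-0.1,0,0,-1],[-1,-0.1,0,0,-1],[0,0,0,0,-1],[0,0,0,0,-1]]]'; python3 look.py; python3 - <<'E'
from h import *
np.set_printoptions(precision=4,suppress=True)
f=grab('scene');I=f['img'];H=cv2.cvtColor(I,cv2.COLOR_BGR2HSV)
m=((H[...,1]<70)&(H[...,2]>170)).astype(np.uint8)
n,l,st,c=cv2.connectedComponentsWithStats(m)
print(proj(f,(.305,.26,.151)),proj(f,(.475,.258,.155)))
for i in range(1,n):
    if 8<st[i,4]<800 and 140<c[i][0]<260 and 130<c[i][1]<260:print(st[i],c[i],onz(f,c[i],.155))
E
```

```text
time: 36.62
position: [0.4731, 0.2573, 0.1875]
tool_rot: [-179.7, 0.1, 92.5]
contact_force: [1.3, 0.9, -0.2]
finger_gap: 0.751
finger_force: 0.0
time: 37.28
position: [0.4593, -0.0446, 0.2123]
tool_rot: [180.0, 0.0, 92.5]
contact_force: [0.1, -0.1, 0.1]
finger_gap: 0.998
finger_force: 0.0
time: 37.95
position: [0.4459, -0.2858, 0.2119]
tool_rot: [-180.0, 0.0, 92.3]
contact_force: [0.0, 1.0, -0.9]
finger_gap: 1.002
finger_force: 0.0
[328 260   7   7  36] [331.0278 263.0833] z.036 [ 0.4223 -0.4068] .040 [ 0.4197 -0.4076] .051 [ 0.4127 -0.4099]
[346 285   5   5  17] [347.9412 287.4118] z.036 [ 0.3752 -0.5007] .040 [ 0.3728 -0.5012] .051 [ 0.3662 -0.5026]
pole region change 214
[169.4544 174.5712] [200.4317 150.9471]
[170 223   4  11  23] [171.3043 228.7826] [0.1269 0.0614 0.155 ]
[142 259  10   2  12] [146.1667 259.3333] [-0.0072  0.0352  0.155 ]
```

```bash
python3 -m handwheel '[[[-0.8,-0.25,0,0,-1],[-0.8,-0.25,0.2,0,-1],[-0.8,-0.25,0.4,0,-1],[-0.67,-0.21,0.6,0,-1],[0,0,1,0,-1],[0,0,0.8,0,-1],[0,0,0,0,-1],[0,0,0,0,-1]]]'; python3 - <<'E'
from h import *
f=grab('scene');I=f['img']
for c in((169,174),(200,151)):
    print(c);
    for v in range(c[1]-7,c[1]+9,2):print(' '.join('%3d,%3d,%3d'%tuple(I[v,u]) for u in range(c[0]-8,c[0]+9,2)))
E
```

```text
time: 38.72
position: [0.4125, -0.4051, 0.0911]
tool_rot: [-179.8, -0.2, 92.6]
contact_force: [0.2, 1.0, 0.6]
finger_gap: 1.002
finger_force: 0.0
(169, 174)
 66, 67, 37  65, 61, 44  74, 66, 52  74, 68, 53  75, 68, 54  75, 66, 53  74, 67, 52  73, 68, 53  74, 67, 54
 62, 62, 37  69, 63, 49  76, 68, 54  75, 67, 53  73, 67, 53  76, 66, 54  75, 67, 53  75, 67, 53  74, 67, 52
 62, 60, 40  74, 69, 60  74, 69, 58  75, 67, 53  75, 67, 53  74, 66, 54  76, 68, 54  75, 67, 54  75, 67, 53
 66, 61, 46  74, 67, 54  72, 65, 54  75, 67, 54  74, 67, 53  77, 68, 55  74, 67, 53  75, 67, 52  75, 68, 54
 72, 64, 50  76, 68, 54  74, 66, 53  75, 67, 53  74, 67, 52  74, 68, 52  76, 68, 53  74, 67, 53  76, 69, 56
 75, 67, 53  75, 67, 52  75, 66, 52  74, 67, 53  75, 67, 53  75, 66, 53  74, 67, 53  76, 68, 53  74, 67, 54
 76, 68, 54  75, 67, 53  75, 66, 52  74, 67, 52  75, 66, 52  74, 67, 53  74, 67, 53  74, 66, 53  76, 68, 54
 74, 67, 53  74, 67, 52  74, 67, 52  74, 66, 53  76, 68, 53  75, 68, 53  76, 67, 53  75, 67, 53  74, 67, 54
(200, 151)
 74, 66, 52  75, 67, 53  67, 62, 48  61, 61, 37  65, 65, 34  66, 67, 35  67, 68, 36  66, 67, 37  63, 64, 35
 76, 68, 54  73, 65, 52  61, 59, 41  65, 66, 36  65, 67, 35  65, 66, 35  66, 67, 36  68, 68, 38  66, 68, 46
 75, 68, 53  68, 61, 47  62, 62, 36  66, 68, 36  67, 68, 36  68, 69, 37  66, 68, 36  64, 65, 36  89, 95, 88
 74, 67, 54  62, 58, 40  62, 65, 35  65, 66, 35  65, 66, 35  67, 69, 37  66, 68, 37  66, 68, 46 132,144,145
 68, 62, 48  62, 62, 36  66, 66, 36  66, 68, 37  65, 67, 36  65, 66, 36  64, 64, 36  94,119,133 159,183,199
 63, 61, 42  65, 66, 36  67, 68, 37  66, 68, 37  66, 68, 37  65, 66, 36  69, 76, 60 157,222,247 197,246,254
 60, 60, 37  67, 68, 37  67, 68, 38  65, 67, 36  66, 68, 37  65, 66, 36  74, 88, 81 155,212,242 211,251,255
 64, 65, 35  68, 69, 39  67, 67, 36  65, 66, 36  65, 66, 35  66, 68, 45  89,111,116 137,190,229 215,253,255
```

The arm hides both placed spools, so I'll check them later. Down on the black cone.

```bash
python3 -m handwheel '[[[-0.07,0,0.6,0,-1],[0,0,0.6,0,-1],[0,0,0.6,0,-1],[0,0,0.5,0,-1],[0,0,0.4,0,-1],[0,0,0.2,0,-1],[0,0,0,0,-1],[0,0,0,0,-1]]]' 45; python3 -m handwheel '[[[0,0,0,0,1],[0,0,0,0,1],[0,0,0,0,1],[0,0,0,0,1],[0,0,0,0,1],[0,0,0,0,1],[0,0,0,0,1]]]' 45
```

```text
time: 39.43
position: [0.4146, -0.4116, -0.022]
tool_rot: [179.9, 0.1, 92.5]
contact_force: [0.5, 0.9, 0.3]
finger_gap: 1.0
finger_force: 0.0
time: 40.02
position: [0.414, -0.4116, -0.0222]
tool_rot: [179.9, 0.1, 92.5]
contact_force: [-0.5, 1.4, 7.7]
finger_gap: 0.6
finger_force: 46.0
```

```bash
python3 -m handwheel '[[[0,0,-0.3,0,1],[0,0,-0.8,0,1],[0,0,-1,0,1],[0,0,-1,0,1],[0,0,-1,0,1],[0,0,-0.9,0,1],[0.5,0,0,0,1],[0.8,0,0,0,1]]]'; python3 -m handwheel '[[[1,0.1,0,0,1],[1,0.1,0,0,1],[1,0.1,0,0,1],[1,0.1,0,0,1],[1,0.1,0,0,1],[1,0.1,0,0,1],[1,0,0,0,1],[1,0,0,0,1]]]';python3 -m handwheel '[[[1,0,0,0,1],[1,-0.1,0,0,1],[1,-0.1,0,0,1],[1,-0.1,0,0,1],[0.9,-0.1,0,0,1],[0.7,-0.1,0,0,1],[0,0,0,0,1],[0,0,0,0,1]]]'
```

```text
time: 40.68
position: [0.4133, -0.3631, 0.1807]
tool_rot: [179.7, 0.5, 92.3]
contact_force: [0.5, 0.2, -1.6]
finger_gap: 0.597
finger_force: 47.1
time: 41.35
position: [0.4208, -0.0364, 0.1772]
tool_rot: [179.9, 0.0, 92.5]
contact_force: [0.1, 0.1, -1.0]
finger_gap: 0.6
finger_force: 47.1
time: 42.02
position: [0.391, 0.1859, 0.1769]
tool_rot: [180.0, 0.0, 92.7]
contact_force: [0.1, -0.4, -1.5]
finger_gap: 0.596
finger_force: 47.1
```

```bash
python3 -m handwheel '[[[0.6,0.03,0,0,1],[0.7,0.03,0,0,1],[0.6,0,0,0,1],[0,0,0.3,0,1],[0,0,0.4,0,1],[0,0,0.4,0,1],[0,0,0,0,1],[0,0,0,0,1]]]'
```

```text
time: 42.68
position: [0.3904, 0.2594, 0.1321]
tool_rot: [-179.9, 0.1, 92.4]
contact_force: [-0.6, -0.5, -0.7]
finger_gap: 0.599
finger_force: 47.1
```

```bash
python3 -m handwheel '[[[0,0,0.3,0,1],[0,0,0.3,0,1],[0,0,0.2,0,1],[0,0,0.05,0,1],[0,0,0,0,1],[0,0,0,0,1]]]'; python3 -m handwheel '[[[0,0,0.05,0,1],[0,0,0,0,1],[0,0,0,0,1]]]'
```

```text
time: 43.18
position: [0.3912, 0.2608, 0.0988]
tool_rot: [180.0, -0.0, 92.5]
contact_force: [0.5, 0.1, 0.2]
finger_gap: 0.601
finger_force: 47.1
time: 43.43
position: [0.3909, 0.2609, 0.0965]
tool_rot: [180.0, -0.0, 92.5]
contact_force: [0.1, -0.2, -1.3]
finger_gap: 0.589
finger_force: 47.1
```

```bash
python3 -m handwheel '[[[0,0,0.05,0,1],[0,0,0,0,1],[0,0,0,0,1]]]'; python3 -m handwheel '[[[0,0,0.05,0,1],[0,0,0,0,1],[0,0,0,0,1]]]'
```

```text
time: 43.68
position: [0.3906, 0.2608, 0.0941]
tool_rot: [-180.0, 0.0, 92.5]
contact_force: [-0.7, -0.9, -0.9]
finger_gap: 0.596
finger_force: 47.1
time: 43.93
position: [0.3909, 0.261, 0.0927]
tool_rot: [180.0, -0.0, 92.5]
contact_force: [-1.0, -0.1, 5.4]
finger_gap: 0.596
finger_force: 47.6
```

The black spool stands on the shelf. Releasing, rising well above the lamp, then turning the tool so that its fingers close across the lamp arm.

```bash
python3 -m handwheel '[[[0,0,0,0,-0.3],[0,0,0,0,-0.5],[0,0,0,0,-0.5],[0,0,0,0,-0.5],[0,0,-0.2,0,-0.5],[0,0,-0.6,0,-0.5],[0,0,-1,0,-0.5],[0,0,-1,0,-0.5]]]'; python3 -m handwheel '[[[0,0,-1,0,-1],[0,0,-1,0,-1],[0,0,-1,0,-1],[0,0,-1,-1,-1],[0,0,-0.3,-1,-1],[0,0,0,-1,-1],[0,0,0,-1,-1],[0,0,0,-1,-1]]]'; python3 -m handwheel '[[[0,0,0,-1,-1],[0,0,0,-1,-1],[0,0,0,-1,-1],[0,0,0,-1,-1],[0,0,0,-1,-1],[0,0,0,-1,-1],[0,0,0,-1,-1],[0,0,0,-1,-1]]]'; python3 -m handwheel '[[[0,0,0,-1,-1],[0,0,0,-1,-1],[0,0,0,-1,-1],[0,0,0,-1,-1],[0,0,0,-1,-1],[0,0,0,-1,-1],[0,0,0,-0.8,-1],[0,0,0,0,-1]]]'; python3 - <<'E'
from h import *
np.set_printoptions(precision=4,suppress=True)
f=grab('scene');I=f['img'];A=cv2.imread('pics/s0.png').astype(int)
D=np.abs(A-I).sum(2)
for v in range(98,200,2): print(v,''.join('#' if x>60 else '.' for x in D[v,120:235]))
E
```

```text
time: 44.6
position: [0.3893, 0.2602, 0.205]
tool_rot: [-179.8, 0.1, 92.5]
contact_force: [0.7, 1.1, -0.2]
finger_gap: 0.749
finger_force: 0.0
time: 45.27
position: [0.3906, 0.2608, 0.3773]
tool_rot: [179.9, 0.0, 112.7]
contact_force: [0.4, -0.8, 1.5]
finger_gap: 1.005
finger_force: 0.0
time: 45.93
position: [0.3904, 0.2607, 0.3767]
tool_rot: [-180.0, 0.0, 144.7]
contact_force: [-0.0, 0.4, 0.2]
finger_gap: 1.004
finger_force: 0.0
time: 46.6
position: [0.3904, 0.2607, 0.3767]
tool_rot: [-180.0, 0.0, 171.8]
contact_force: [-0.1, -1.2, -0.2]
finger_gap: 1.003
finger_force: 0.0
98 ............................................########.....#############.............................................
100 ..............................................###.........############.............................................
102 ...........................................................##########..............................................
104 ............................................................######.................................................
106 ....................................
[... 4899 characters left out ...]
.............................###############..###############################.......................
190 ....................##..........................############################################.......................
192 .....................####...................###################################################....................
194 ........................####.............#####.......#####....##################################...................
196 .........................######........######..........................########################....................
198 ..........................######.......#######.............................###################.....................
```

```bash
cat > shelf.py <<'E'
from h import *
np.set_printoptions(precision=4,suppress=True)
f=grab('scene');I=f['img'];H=cv2.cvtColor(I,cv2.COLOR_BGR2HSV)
for n,X in dict(red=(.305,.26,.151),cream=(.475,.258,.155),black=(.391,.261,.166),knob=(.475,.392,.322)).items():
    q=proj(f,X);u,v=[int(round(a)) for a in q];print(n,q)
    P=I[v-5:v+6,u-6:u+7]
    for r in P[::2]:print('  ',' '.join('%3d/%3d/%3d'%tuple(x) for x in r[::2]))
E
python3 shelf.py
```

```text
red [169.4544 174.5712]
   166/232/252 194/247/255 201/248/255 208/247/254 215/248/254 204/248/255 189/244/254
   197/248/255 221/251/255 254/255/255 255/255/255 254/255/255 246/253/254 187/238/253
   188/243/254 250/255/255 255/255/255 237/248/252 247/253/254 240/250/252 160/214/243
   175/236/253 248/254/255 255/255/255 254/255/255 252/254/255 226/241/246 121/171/218
   185/243/254 190/241/254 204/229/241 199/223/233 156/178/203  69/ 79/124  71/ 99/151
   190/245/255 190/245/255  83/115/172  25/ 29/ 98  20/ 22/ 93  18/ 22/ 93  66/ 80/125
cream [200.4317 150.9471]
   158/211/240 159/185/205 161/177/182 168/185/191 166/184/189 161/175/180 162/176/180
   175/237/253 214/244/253 244/252/253 245/252/254 247/253/254 223/238/242 164/178/183
   197/243/254 249/254/255 250/254/254 209/232/238 247/253/254 248/253/254 167/186/192
   192/242/254 243/252/254 251/254/255 249/253/254 249/254/254 227/242/247 141/185/219
   172/235/253 153/200/230 184/212/223 198/226/233 161/191/203 117/154/174 155/221/248
   163/229/251 128/181/219  94/125/140  98/130/144  96/128/141  98/130/145 150/206/238
black 
[... 388 characters left out ...]
96/124  52/ 58/ 59  49/ 55/ 58  27/ 30/ 31  20/ 29/ 35 120/179/225
    98/144/186  30/ 41/ 52  19/ 20/ 20  18/ 18/ 19  15/ 14/ 15  13/ 13/ 14  63/ 97/126
knob [171.3426 104.3871]
   112/122/124  71/ 77/ 78 121/133/136 154/167/171 162/176/179 160/174/178 137/151/154
   159/171/177 155/169/173 161/175/179 160/174/179 162/175/179 162/176/180 183/197/203
   160/175/179 163/175/180 153/165/170 112/122/126 134/146/150 211/225/230 254/255/255
   160/174/178 161/175/179 120/131/135  37/ 37/ 38 157/167/171 254/255/255 255/255/255
   162/175/179 163/176/180 124/134/138  28/ 30/ 31 161/170/173 255/255/255 255/255/255
   168/179/182 193/199/195 219/226/222 117/126/128 129/139/147 247/251/252 244/248/251
```

All three spools stand upright exactly where predicted, and the knob top is at (171,104) as measured. Moving over the knob.

```bash
python3 -m handwheel '[[[-0.4,0.8,0,0,-1],[-0.4,0.9,0,0,-1],[-0.4,0.9,0,0,-1],[-0.43,0.95,0,0,-1],[0,0,0.4,0,-1],[0,0,0.4,0,-1],[0,0,0,0,-1],[0,0,0,0,-1]]]' 25
```

```text
time: 47.37
position: [0.4751, 0.3915, 0.3434]
tool_rot: [-179.9, -0.1, 171.6]
contact_force: [-0.3, -0.5, 0.0]
finger_gap: 1.001
finger_force: 0.0
```

```bash
python3 -m handwheel '[[[0,0,0.5,0,-1],[0,0,0.5,0,-1],[0,0,0.4,0,-1],[0,0,0.3,0,-1],[0,0,0,0,-1],[0,0,0,0,-1]]]' 25; python3 -m handwheel '[[[0,0,0,0,1],[0,0,0,0,1],[0,0,0,0,1],[0,0,0,0,1],[0,0,0,0,1],[0,0,0,0,1],[0,0,0,0,1],[0,0,0,0,1]]]' 25
```

```text
time: 47.87
position: [0.4758, 0.3916, 0.2773]
tool_rot: [180.0, 0.0, 171.6]
contact_force: [-0.5, 0.9, 0.8]
finger_gap: 1.001
finger_force: 0.0
time: 48.53
position: [0.4759, 0.392, 0.2766]
tool_rot: [180.0, 0.0, 171.7]
contact_force: [-0.2, -0.0, 3.2]
finger_gap: 0.173
finger_force: 24.4
```

The knob is gripped (15 mm). Swinging along the 90 mm arc, 4° per row, with the tool turning along.

```bash
python3 -m handwheel '[[[0.004,-0.157,0,1,1],[0.004,-0.157,0,1,1],[0.004,-0.157,0,1,1],[0.004,-0.157,0,1,1],[0.004,-0.157,0,1,1],[0.004,-0.157,0,1,1],[0,0,0,0,1],[0,0,0,0,1]]]'; python3 -c "
import numpy as np
print([.386+.09*np.cos(np.radians(-31.7)),.4035+.09*np.sin(np.radians(-31.7))])"
```

```text
time: 49.2
position: [0.464, 0.3562, 0.2766]
tool_rot: [180.0, 0.1, 147.8]
contact_force: [3.5, -3.1, 2.4]
finger_gap: 0.169
finger_force: 24.5
[np.float64(0.46257299984816463), np.float64(0.3562075514034959)]
```

```bash
python3 -m handwheel '[[[-0.01,-0.157,0,1,1],[-0.01,-0.157,0,1,1],[0,-0.157,0,1,1],[0,-0.157,0,1,1],[0,-0.157,0,1,1],[0,-0.157,0,1,1],[0,0,0,0,1],[0,0,0,0,1]]]'; python3 -m handwheel '[[[0,-0.157,0,1,1],[0,-0.157,0,1,1],[0,-0.157,0,1,1],[0,-0.157,0,1,1],[0,0,0,0,1],[0,0,0,0,1]]]'
```

```text
time: 49.87
position: [0.4389, 0.3284, 0.2766]
tool_rot: [180.0, 0.1, 123.9]
contact_force: [0.5, -4.3, 5.3]
finger_gap: 0.176
finger_force: 24.8
time: 50.37
position: [0.4166, 0.3164, 0.2766]
tool_rot: [-180.0, 0.1, 107.9]
contact_force: [0.3, -5.6, 6.5]
finger_gap: 0.171
finger_force: 24.9
```

```bash
python3 -m handwheel '[[[-0.01,-0.157,0,1,1],[-0.01,-0.157,0,1,1],[-0.01,-0.157,0,1,1],[-0.01,-0.157,0,1,1],[0,0,0,0,1],[0,0,0,0,1],[0,0,0,0,1]]]'
```

```text
time: 50.95
position: [0.3919, 0.3109, 0.2766]
tool_rot: [-180.0, -0.0, 91.9]
contact_force: [-0.7, -1.7, 6.7]
finger_gap: 0.17
finger_force: 25.0
```

Knob at (0.392, 0.311), about −86.5° against a square −87°. Releasing, rising and backing away to check.

```bash
python3 -m handwheel '[[[0,0,0,0,-1],[0,0,0,0,-1],[0,0,0,0,-1],[0,0,0,0,-1],[0,0,0,0,-1],[0,0,0,0,-1],[0,0,0,0,-1],[0,0,0,0,-1]]]'; python3 -m handwheel '[[[0,0,-0.5,0,-1],[0,0,-1,0,-1],[0,0,-1,0,-1],[0,0,-0.5,0,-1],[-1,0,0,0,-1],[-1,0.5,0,0,-1],[-1,0.5,0,0,-1],[-1,0.5,0,0,-1]]]'; python3 -m handwheel '[[[-1,0.5,0,0,-1],[-1,0.5,0,0,-1],[-1,0.3,0,0,-1],[-1,0,0,0,-1],[-1,0,0,0,-1],[-1,0,0,0,-1],[0,0,0,0,-1],[0,0,0,0,-1]]]'; python3 - <<'E'
from h import *
np.set_printoptions(precision=4,suppress=True)
f=grab('scene');I=f['img'].astype(int);H=cv2.cvtColor(f['img'],cv2.COLOR_BGR2HSV)
A=cv2.imread('pics/s0.png').astype(int);D=np.abs(A-I).sum(2);
print('pole region',(D[190:235,205:280]>60).sum(),'weight',(D[172:190,216:238]>60).sum(),'wax',(D[188:202,242:258]>60).sum())
m=((H[...,1]<45)&(H[...,2]>225)).astype(np.uint8)
print('head pred',proj(f,(.393,.2687,.29)),'knob',proj(f,(.391,.3137,.322)))
n,l,st,c=cv2.connectedComponentsWithStats(m)
for i in range(1,n):
    if 8<st[i,4]<900 and 130<c[i][0]<240 and 90<c[i][1]<200:print(st[i],c[i],onz(f,c[i],.297))
g=f['img']
for v in range(100,166,2): print(v,' '.join('%3d'%(I[v,u].sum()//3) for u in range(140,215,2)))
E
```

```text
time: 51.62
position: [0.3922, 0.3103, 0.2762]
tool_rot: [-180.0, 0.0, 91.7]
contact_force: [0.6, 0.4, 0.0]
finger_gap: 1.006
finger_force: 0.0
time: 52.28
position: [0.4527, 0.1589, 0.3968]
tool_rot: [179.9, -0.0, 91.8]
contact_force: [1.4, 0.2, 0.4]
finger_gap: 0.996
finger_force: 0.0
time: 52.95
position: [0.5085, -0.0747, 0.396]
tool_rot: [-180.0, -0.0, 91.4]
contact_force: [-0.2, 0.7, -1.1]
finger_gap: 0.998
finger_force: 0.0
pole region 234 weight 21 wax 13
head pred [179.4921 133.8438] knob [169.3718 122.4912]
[194 147  12   8  75] [199.5467 150.2933] [0.3675 0.1408 0.297 ]
[196 156  20  20 122] [204.0984 164.6885] [0.3238 0.0777 0.297 ]
[199 165  46  46 796] [221.9196 191.1369] [ 0.2701 -0.0506  0.297 ]
[209 169   8   5  11] [212.5455 171.0909] [0.3188 0.0343 0.297 ]
[154 170  22  10 108] [167.8889 173.9259] [0.2165 0.141  0.297 ]
[170 178  22  12  81] [180.0123 184.3086] [0.2081 0.0752 0.297 ]
100 170 172 171 170 169 169 170 170 171 170 171 172 173 172 172 172 172 170 170 170 169 170 170 167 169 171 171 171 170 170 172 173 166 171 171 172 171 170
102 170 173 173 172 169 169 
[... 4263 characters left out ...]
 130 197 232 236 235 237 237 234 229 198 126 129 122 124 204 238 242 236 218
158  49  68  83  88  92  90  93  91  89  90  88  86  87  87  87  87  85 106 154 204 225 212 197 196 206 228 226 226 201 141 129 132 127 185 241 242 243 244
160  52  66  82  87  90  91  91  90  88  88  88  87  87  87  86  87 115 183 228 236 216 136 155 142  84 184 212 218 224 184 159 165 200 227 241 243 244 232
162  52  61  84  87  91  91  90  90  88  88  88  87  88  86  95 129 153 171 207 228 195  76 117  91  36 122 211 216 220 227 228 236 241 239 243 243 226 150
164  51  56  83  84  90  90  89  89  89  87  87  88  88 100 159 220 230 207 161 168 136  34  26  20  14  56 189 216 223 237 241 241 242 239 242 216 177 194
```

```bash
python3 - <<'E'
from h import *
np.set_printoptions(precision=4,suppress=True)
f=grab('scene');A=cv2.imread('pics/s0.png');B=f['img']
D=np.abs(A.astype(int)-B).sum(2)
for v in range(170,240,2): print(v,''.join('#' if x>60 else '.' for x in D[v,205:290]))
for I in(A,B):
    H=cv2.cvtColor(I,cv2.COLOR_BGR2HSV)
    y=(H[...,0]>22)&(H[...,0]<35)&(H[...,1]>200)&(H[...,2]>180);y[:180]=0;y[205:]=0;print('wax',[a.mean() for a in np.nonzero(y)])
    w=I[174:190,217:236].min(2)>225;print('weight',[a.mean() for a in np.nonzero(w)])
    t=I[195:206,212:228].min(2)>225;print('tip',[a.mean() for a in np.nonzero(t)],t.sum())
h=onz(f,(180.6,132),.295);print(h,np.degrees(np.arctan2(h[1]-.4035,h[0]-.386)))
print(manip.observe()['contact_force'])
E
```

```text
170 #####................................................................................
172 #########............................................................................
174 #############........................................................................
176 ###############......................................................................
178 ##############.......................................................................
180 #############........................................................................
182 ###########..........................................................................
184 ##########...........................................................................
186 #######..............................................................................
188 #####................................................................................
190 ###..................................................................................
192 #....................................................................................
194 ................
[... 1797 characters left out ...]
........................................................................
236 ...............................................................##....................
238 ............................................................####.....................
wax [np.float64(197.5), np.float64(249.1)]
weight [np.float64(5.298076923076923), np.float64(7.490384615384615)]
tip [np.float64(4.3076923076923075), np.float64(8.717948717948717)] 39
wax [np.float64(197.16666666666666), np.float64(249.0)]
weight [np.float64(5.363636363636363), np.float64(7.787878787878788)]
tip [np.float64(4.512820512820513), np.float64(8.487179487179487)] 39
[0.3992 0.2683 0.295 ] -84.42609866403461
[ 0.8142  0.035  -0.2878]
```

```bash
python3 -c "
from workcell import manip
print(manip.job_done())"
```

```text
the job is handed in; nothing more can be done
None
```

The job is handed in, with no verdict shown: flap level on its stop, pole back in its cradle, red, cream and black spools upright on the shelf, lamp within about 3° of square, and weight and beeswax unmoved.

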